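# Pack the denture caddy on the windowsill

## Robot

A 6-joint arm with a two-finger parallel gripper is mounted at the origin on the work surface. World frame = base frame: x ahead of the robot, y to its left, z up, the work surface at z = 0. Lengths are in m, angles in degrees, forces in N, time in s.
With the tool pointing down it reaches from about 0.4 to 0.825 m from the base axis. Payload 7 kg.
Tool frame: the origin (TCP) lies at the centre of the arm's flange, where the gripper is bolted on; the fingertips stand 178 mm ahead of it and the grasp point (between the pads) lies 159 mm ahead of it; x points along the fingers, y is the direction in which the jaws open and shut, and the axes are right-handed (so a half turn about x gives the same grasp; the last joint's range is limited). The gripper opens to 88 mm and grips with 3 to 60 N. Pads are 19 mm wide; open, the fingers measure 130 mm over their backs; the gripper's body (78 mm by 193 mm) begins 47 mm behind the grasp point.
Start: joints at [-57.691, 20.546, 0.682, 0, -70.136, -16.507], TCP at [0.184, -0.649, 0.405] pointing down, gripper open.
Joint ranges: [-176.03, 176.03], [-82.01, 121.73], [-58.28, 71.71], [-173.87, 95.51], [-174.79, -0.11], [-173.66, 173.66]. Speed limits (degrees/s): [136.94, 136.94, 172.46, 180, 180, 180].

## Interface

Orientations are given as [roll, pitch, yaw] about the fixed x, y, z axes, in that order (R = Rz(yaw) Ry(pitch) Rx(roll)).
In Python, from plant import ctrl gives the robot as it stands. The module is installed in compiled form; this text tells all that it offers.
- The arm moves only by the shell command python3 -m inch 'ROWS'. ROWS is JSON, one flat list of numbers, 7 for each row, row after row: the shift along the tool's x, y, z in m, then the turn, a rotation vector about the tool's x, y, z in degrees, then the finger opening in m, from 0 to 0.0876. In form: [dx, dy, dz, rx, ry, rz, hand, dx, dy, dz, rx, ry, rz, hand, ...]. A call has 1 to 20 rows; each row shifts and turns the pose as measured when the row begins, along the tool's axes as they then stand; what a row does not reach is not made up. A row lasts 1/8 s, in which the tool goes at most 62.5 mm and 10.7 degrees, less where a joint would pass 70% of its speed; a pose out of reach is approached as far as the arm can. A call with a gripper value outside its range is refused whole. The fingers move at their own pace and stop on an object; the grip force is fixed at half the most. Time passes only in rows, so rows that do not move let the fingers close. It gives the time, the measured TCP pose, the force and the opening at its end, in the units of the state.
- ctrl.get_obs(): the state, without advancing time (a new reading comes with each control period).
- ctrl.snapshot(name): name is "scene" or "top"; returns a dict with "color" (400x640x3 uint8, red, green, blue), "depth" (400x640 float32, m along the optical axis (not along the pixel's ray), 0 where there is no reading), "K" (3x3 intrinsics, pixels), "position" and "attitude" of the camera in the world. Camera axes: x right, y up, looking along -z (the intrinsics and any distortion apply to the point x, -y, -z); pixel columns grow to the right and rows downward; lengths in m; the calibration is good to about 2 mm. A picture is of the moment at which its call begins.
- ctrl.close_job(): hands the job in, once; it reports no verdict.
The state is a dict: "clock": time; "joint_pos": joint angles; "qvel": joint speeds; "tau": joint torques, N m; "tool_pos": TCP position; "orientation": TCP orientation; "force": force on the tool from outside, world axes, zero at the start; "moment": the same for the moment, N m; "opening": finger opening in m.
Only numpy, scipy, OpenCV 4.12 (cv2) and the standard library are available. Lean on these libraries where they do the work, as an engineer would, in place of code of your own. Each camera call takes 0.05 s, during which the arm holds its last target.

## Task

Gather the denture and pill things into the grey caddy: stand the denture cup in the square well and the tablet tub in the round socket, lay the pill organiser flat in the long trough, and lay the denture brush across both bars of the cradle between the posts, centred lengthwise. Keep the cup upright all the way, and leave the slim ordinary toothbrush and the round cotton pot where they are. Everything packed must end fully down in its place, let go and still.

Things in the scene. Friction and masses are not known exactly. Their poses are not given: they have to be found in the camera images.
- denture_cup: Lidded pale blue denture cup, upright: oblong, 76 (its x) x 56 (y) x 52 mm high, plus an upright grip rib across the middle of the lid, 46 (x) x 18 (y) mm, from 52 to 72 mm above the origin. Below the lid 72 x 52 mm. The lid stays on. 0.16 kg. Origin: centre of underside. Goes in the square well.
- denture_brush: Denture brush lying flat, green: 165 mm long (its x); thick handle 18 mm wide, 14 mm high (x -82 to +35 mm), wide oblong head 22 mm wide (x +35 to +82) with white bristles above (to 24 mm high) and below. 35 g. Origin: mid-length, on the underside; x to the head, z up. Goes on the cradle, either way round.
- pill_organiser: White seven-compartment pill organiser lying flat, shut: bar 144 (its x) x 34 (y) x 26 mm high, with a row of seven small latched lids on top. 90 g. Origin: centre of underside; z up. Goes in the long trough, either way round.
- tablet_tub: Small white tub of cleaning tablets, upright: plain cylinder 38 mm across, 62 mm high, ribbed screw cap. 60 g. Origin: centre of underside; z up. Goes in the round socket.
- brush_cradle: Caddy insert 198 (its x) x 64 mm with two cross bars and four posts. Fixed, grey floor, white raised parts; origin: centre of underside, 4 mm above the ledge; floor 4 mm above origin; z up. Bars at x -50 and +50 mm, 8 mm thick, tops 16 mm above origin; posts 8 mm across at both ends of each bar (y -24, +24; 40 mm clear), tops 30 mm above origin; flat between bars. Brush lies along x on both bars.
- long_trough: Caddy insert 198 (its x) x 64 mm with one long shallow recess 164 x 58 mm, walls 8 mm above its floor. Fixed, grey floor, white raised parts; origin: centre of underside, 4 mm above the ledge; floor 4 mm above origin; z up. The organiser lies in it along x.
- square_well: Short caddy insert 98 (its x) x 82 mm with a nearly square recess 92 x 76 mm, walls 10 mm above its floor. Fixed, grey floor, white raised parts; origin: centre of underside, 4 mm above the ledge; floor 4 mm above origin; z up. The cup stands in it, long side along x.
- round_socket: Short caddy insert 98 (its x) x 82 mm with a round collar in the middle, 64 mm across outside, 56 inside, 12 mm above its floor. Fixed, grey floor, white raised parts; origin: centre of underside, 4 mm above the ledge; floor 4 mm above origin; z up. The tub stands in it.
- toothbrush: Ordinary toothbrush, also green but slim: 185 mm long (its x), handle 11 mm wide, 10 high, narrow 12 mm head with bristles on top only, to 19 mm high. Lies flat. Origin: mid-length, on the underside; x to the head. Does not belong in the caddy; stays.
- cotton_pot: Round cotton-wool pot, also pale blue but round, 62 mm across, with a ball knob on its lid, 74 mm high over the knob. Origin: centre of underside. Does not belong in the caddy; stays.
Not all that is in view belongs to the job. Leave any red look-alike of the pill_organiser alone.

How it is judged:
By the outcome, as a careful person would: the job done as asked, in the order asked, and still so for the second after the job is handed in, with the robot touching nothing.
It also fails if it takes over 112 s, if anything falls off the work surface, if the arm or the gripper's body presses on something with over 40 N, if the wrist force passes 120 N, or if a joint passes its speed limit or range.

## Working session

There is one attempt and no reset: what is moved stays moved. The work goes in short steps, Python scripts to look and compute and a shell command to move; the robot and the scene stay as the last step left them, time stands still between calls to the robot, and variables do not carry over. Pictures are saved under pics/ and viewed, and the job is handed in when it is done.

```bash
mkdir -p pics; ls
cat > h.py <<'E'
import numpy as np,cv2
from plant import ctrl
from scipy.spatial.transform import Rotation as R
def snap(n,save=None):
    s=ctrl.snapshot(n)
    if save: cv2.imwrite('pics/%s.png'%save,cv2.cvtColor(s['color'],cv2.COLOR_RGB2BGR))
    np.savez('%s.npz'%(save or n),**s)
    return s
E
python3 - <<'E'
from h import *
for n in('scene','top'):
    s=snap(n,n+'0'); print(n,s['K'],s['position'],s['attitude'],{k:v for k,v in s.items() if k not in('color','depth','K','position','attitude')})
o=ctrl.get_obs();print(o)
E
```

```text
pics
scene [[482.78973225   0.         314.42709295]
 [  0.         482.78973225 202.82426027]
 [  0.           0.           1.        ]] [ 1.26836598 -0.24268801  1.17223301] [32.07092614  0.80270795 70.08068902] {}
top [[377.61341294   0.         320.34946254]
 [  0.         377.61341294 199.81594244]
 [  0.           0.           1.        ]] [ 0.43904791 -0.02734877  1.08593683] [ 8.40578334e+00  5.59530155e-02 -8.98105162e+01] {}
{'clock': 0.1, 'joint_pos': array([-5.76908371e+01,  2.05867780e+01,  6.40203987e-01, -1.54584379e-02,
       -7.01351427e+01, -1.65080009e+01]), 'qvel': array([-0.02268943, -0.0886073 ,  0.04483957, -0.0181192 ,  0.01275493,
       -0.05937568]), 'tau': array([-7.81275994e-04, -5.84162307e+01,  2.93752456e+01,  7.01536015e+00,
        1.02368620e-02, -6.75610181e-05]), 'tool_pos': array([ 0.18376449, -0.64933726,  0.40383856]), 'orientation': array([ 96.42496738,  89.91700075, 112.22086621]), 'force': array([0.26696798, 0.15884806, 0.85886351]), 'moment': array([-0.03612443,  0.07244102, -0.00503498]), 'opening': 0.08734200209364627}
```

View pics/scene0.png

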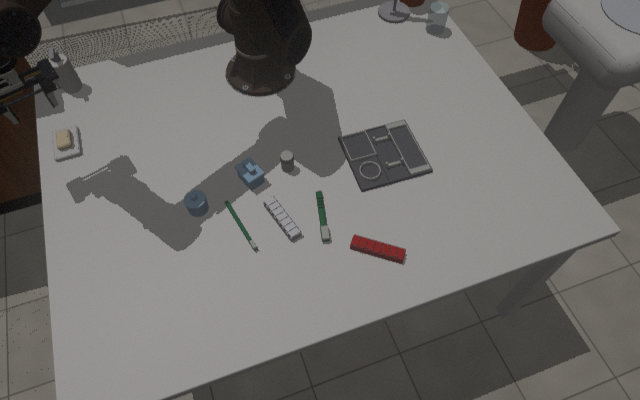

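View pics/top0.png

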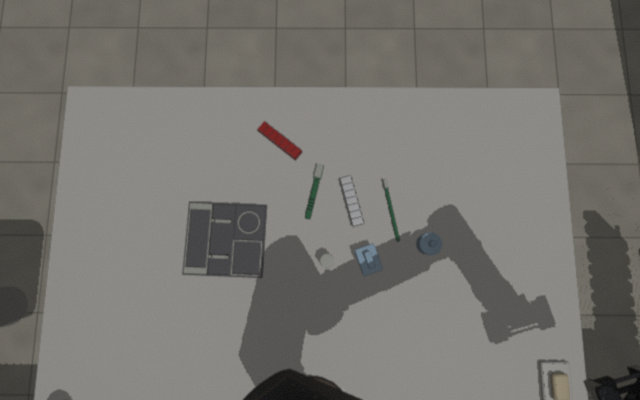

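```bash
cat >> h.py <<'E'
def pose(s):
    r,p,y=s['attitude']; return R.from_euler('xyz',[r,p,y],degrees=True).as_matrix(),np.array(s['position'])
def ray(s,uv,z):
    "pixels -> points on plane z"
    uv=np.atleast_2d(np.asarray(uv,float));M,p=pose(s);K=s['K']
    d=np.c_[(uv[:,0]-K[0,2])/K[0,0],-(uv[:,1]-K[1,2])/K[1,1],-np.ones(len(uv))]@M.T
    return p+d*((z-p[2])/d[:,2])[:,None]
def proj(s,P):
    P=np.atleast_2d(np.asarray(P,float));M,p=pose(s);K=s['K']
    c=(P-p)@M; return np.c_[K[0,0]*c[:,0]/-c[:,2]+K[0,2],-K[1,1]*c[:,1]/-c[:,2]+K[1,2]]
def cloud(s):
    v,u=np.indices(s['depth'].shape);M,p=pose(s);K=s['K'];d=s['depth']
    c=np.stack([(u-K[0,2])/K[0,0]*d,-(v-K[1,2])/K[1,1]*d,-d],-1)
    P=c@M.T+p; P[d==0]=np.nan; return P
def crop(s,u0,u1,v0,v1,k,name,gain=1.5):
    im=cv2.cvtColor(s['color'][v0:v1,u0:u1],cv2.COLOR_RGB2BGR)
    im=cv2.resize(im,None,fx=k,fy=k,interpolation=cv2.INTER_CUBIC)
    cv2.imwrite('pics/%s.png'%name,np.clip(im*gain,0,255).astype('uint8'))
def load(n): return dict(np.load(n+'.npz'))
E
python3 - <<'E'
from h import *
t=load('top0');s=load('scene0')
crop(t,170,470,110,300,2.6,'tc0',1.8); crop(s,170,440,110,270,2.9,'sc0',1.8)
for n,S in(('t',t),('s',s)):
    P=cloud(S); print(n,np.nanmedian(P[100:300:7,100:540:7,2]),P.shape)
P=cloud(t)
for uv in [(320,110),(120,150),(450,130),(150,330),(250,222),(198,240),(313,200),(350,200),(393,215),(366,257),(326,258),(430,243),(280,140)]: print(uv,P[uv[1],uv[0]].round(4))
E
```

```text
t -0.00046067730242738136 (400, 640, 3)
s 0.0012496355276843119 (400, 640, 3)
(320, 110) [ 0.874  -0.0238 -0.0023]
(120, 150) [0.7463 0.5676 0.0026]
(450, 130) [ 0.812  -0.4128 -0.0012]
(150, 330) [ 0.2329  0.4467 -0.0053]
(250, 222) [0.534  0.1764 0.0022]
(198, 240) [0.4817 0.3211 0.0095]
(313, 200) [ 0.5971 -0.0046  0.0119]
(350, 200) [ 0.5956 -0.11    0.025 ]
(393, 215) [ 0.5552 -0.2347  0.0056]
(366, 257) [ 0.4358 -0.1474  0.0734]
(326, 258) [ 0.4328 -0.0415  0.0624]
(430, 243) [ 0.4734 -0.3196  0.0694]
(280, 140) [0.7701 0.0917 0.0289]
```

View pics/tc0.png

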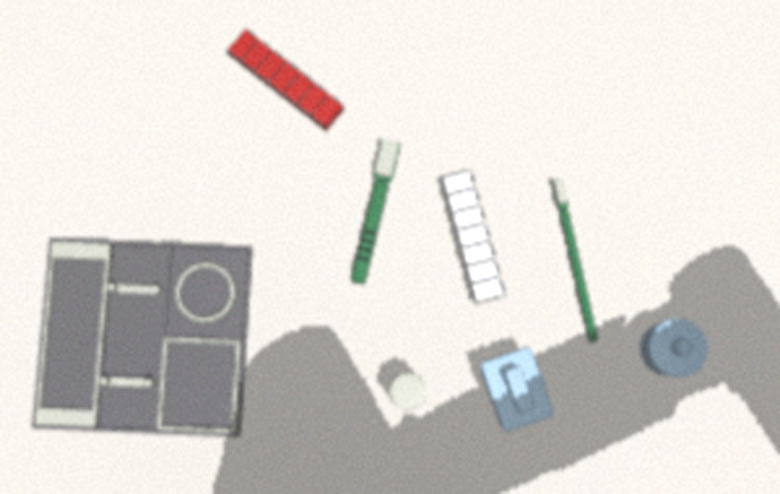

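View pics/sc0.png

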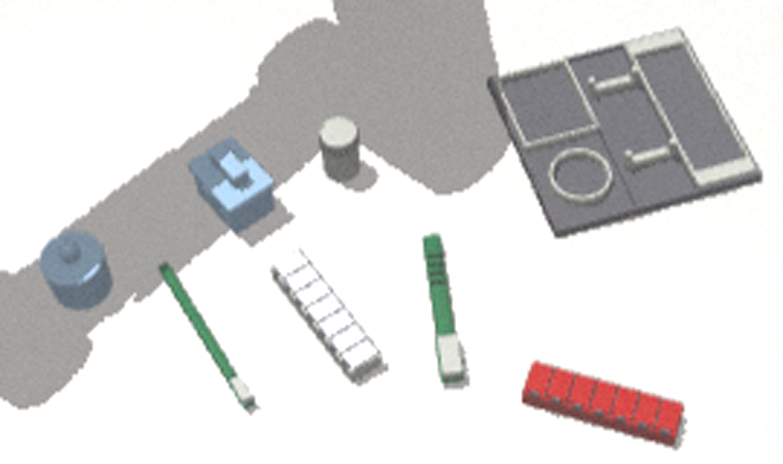

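Run:
```python
from h import *
t=load('top0');s=load('scene0')
def fit(S,m,z,nm):
    n,l,st,c=cv2.connectedComponentsWithStats(m.astype('uint8'),connectivity=8)
    for i in range(1,n):
        if st[i,4]<60: continue
        v,u=np.nonzero(l==i); P=ray(S,np.c_[u,v],z)[:,:2].astype('float32')
        r=cv2.minAreaRect(P); print(nm,'px',c[i].round(0),'n',st[i,4],'rect',np.round(r[0],4),np.round(r[1],4),round(r[2],1),'mean',P.mean(0).round(4))
for nm,S in(('top',t),('scene',s)):
    hsv=cv2.cvtColor(S['color'],cv2.COLOR_RGB2HSV);H,Sa,V=[hsv[...,i].astype(int) for i in range(3)]
    P=cloud(S);box=(P[...,0]>.36)&(P[...,0]<.85)&(abs(P[...,1])<.45)
    fit(S,box&(H>60)&(H<90)&(Sa>80),.012,nm+' green')
    fit(S,box&(H>95)&(H<115)&(Sa>60),.052,nm+' blue')
    fit(S,box&((H<8)|(H>172))&(Sa>120),.026,nm+' red')
    fit(S,box&(Sa<40)&(V>165),.026,nm+' white26')
    fit(S,box&(V<100)&(Sa<50)&(P[...,1]>.1),.0,nm+' dark')
    a=P[...,2]
    for lab,(x,y) in dict(well=(.43,.18),trough=(.49,.32),crad=(.49,.25),table=(.7,.2),table2=(.5,.05)).items():
        q=(abs(P[...,0]-x)<.015)&(abs(P[...,1]-y)<.012); print(nm,lab,np.nanmedian(a[q]).round(4),q.sum(),S['color'][q].mean(0).round(0))
```

```text
top green px [312. 198.] n 162 rect [ 0.6043 -0.0013] [0.0126 0.117 ] 76.5 mean [ 0.6045 -0.0014]
top green px [392. 214.] n 115 rect [ 0.5582 -0.2294] [0.1474 0.0069] 11.8 mean [ 0.5571 -0.2296]
top red px [279. 140.] n 470 rect [0.7714 0.0942] [0.1407 0.0299] 51.3 mean [0.7715 0.094 ]
top dark px [230. 242.] n 5808 rect [0.4776 0.2291] [0.2643 0.2249] 87.9 mean [0.4778 0.2319]
top well 0.008 89 [72. 71. 73.]
top trough 0.0066 95 [70. 70. 72.]
top crad 0.0072 90 [70. 70. 72.]
top table -0.0009 80 [140. 138. 134.]
top table2 -0.0007 94 [120. 118. 115.]
scene green px [238. 222.] n 132 rect [ 0.5604 -0.2301] [0.1374 0.0084] 11.7 mean [ 0.5626 -0.2296]
scene green px [322. 215.] n 104 rect [ 0.622  -0.0046] [0.0156 0.0636] 76.5 mean [ 0.6239 -0.0051]
scene blue px [252. 172.] n 195 rect [ 0.4401 -0.1544] [0.0679 0.0533] 20.9 mean [ 0.4442 -0.1503]
scene red px [378. 247.] n 531 rect [0.7765 0.0953] [0.141  0.0351] 51.5 mean [0.7755 0.0962]
scene dark px [379. 156.] n 4215 rect [0.4759 0.231 ] [0.2694 0.228 ] 87.7 mean [0.4797 0.2338]
scene dark px [402. 327.] n 1951 rect [0.985  0.0737] [0.2158 0.0578] 89.7 mean [0.9852 0.0716]
scene well 0.0098 64 [70. 69. 72.]
scene trough 0.0097 64 [71. 70. 74.]
scene crad 0.0092 58 [71. 70. 73.]
scene table 0.0006 79 [147. 144. 142.]
scene table2 0.0008 66 [128. 126. 125.]
```

Run:
```python
from h import *
t=load('top0');s=load('scene0')
for nm,S in(('top',t),('scene',s)):
    # caddy crops at high gain
    c=proj(S,[[.4776,.229,.008]])[0].astype(int)
    crop(S,c[0]-60,c[0]+60,c[1]-50,c[1]+50,6,'cad_'+nm,1.8); print(c-[60,50])
    V=S['color'].max(2).astype(int);P=cloud(S)
    box=(abs(P[...,0]-.4776)<.12)&(abs(P[...,1]-.2291)<.12)
    m=(box&(V>95)).astype('uint8')
    cs,_=cv2.findContours(m,cv2.RETR_CCOMP,cv2.CHAIN_APPROX_NONE)
    for k in cs:
        if len(k)<14: continue
        q=ray(S,k[:,0].astype(float),.018)[:,:2].astype('float32'); r=cv2.minAreaRect(q)
        print(nm,k[:,0].mean(0).round(0),len(k),np.round(r[0],4),np.round(r[1],4),round(r[2],1))
```

```text
[170 191]
top [221. 280.] 152 [0.3726 0.2476] [0.0245 0.1919] 0.2
top [232. 272.] 21 [0.3924 0.219 ] [0.0221 0.0104] 41.6
top [198. 269.] 62 [0.4054 0.32  ] [0.0328 0.0557] 2.7
top [260. 261.] 16 [0.4236 0.1436] [0.0221 0.0028] 1.5
top [220. 257.] 32 [0.4357 0.2558] [0.0083 0.0421] 0.2
top [208. 255.] 21 [0.4427 0.2869] [0.0222 0.0084] 2.7
top [261. 246.] 22 [0.4638 0.1404] [0.0307 0.    ] 1.5
top [232. 252.] 42 [0.4498 0.2204] [0.0026 0.0583] 87.7
top [242. 240.] 17 [0.4804 0.1944] [0.0028 0.0226] 0.2
top [209. 232.] 19 [0.5053 0.2884] [0.0028 0.0254] 86.3
top [223. 221.] 33 [0.5367 0.2515] [0.0085 0.0428] 0.2
top [210. 220.] 21 [0.5396 0.2829] [0.0256 0.0085] 2.6
top [240. 217.] 28 [0.5459 0.2011] [0.0091 0.039 ] 59.1
top [252. 224.] 84 [0.5294 0.1717] [0.0487 0.062 ] 60.6
top [201. 206.] 55 [0.5772 0.3158] [0.0629 0.0214] 84.7
top [245. 211.] 253 [0.5248 0.2256] [0.2383 0.1391] 89.3
[317 103]
scene [427. 174.] 14 [0.6052 0.3296] [0.0042 0.0213] 0.9
scene [360. 170.] 22 [0.5251 0.1539] [0.0088 0.0401] 76.3
scene [392. 163.] 29 [0.5327 0.2539] [0.0397 0.012 ] 76.5
scene [375. 168.] 53 [0.5315 0.1955] [0.0302 0.0605] 80.9
scene [372. 183.] 188 [0.5811 0.169 ] [0.2143 0.1189] 50.0
scene [347. 151.] 37 [0.4418 0.1431] [0.0699 0.0056] 0.9
scene [381. 138.] 23 [0.4326 0.2599] [0.0083 0.0364] 2.1
scene [406. 156.] 123 [0.5018 0.3144] [0.1724 0.0612] 2.4
scene [371. 130.] 176 [0.4182 0.2507] [0.1    0.1982] 0.6
```

View pics/cad_top.png

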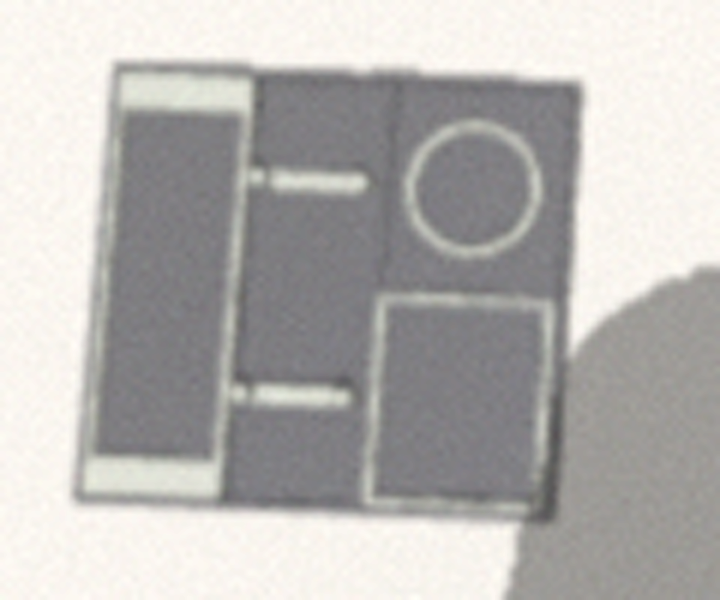

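View pics/cad_scene.png

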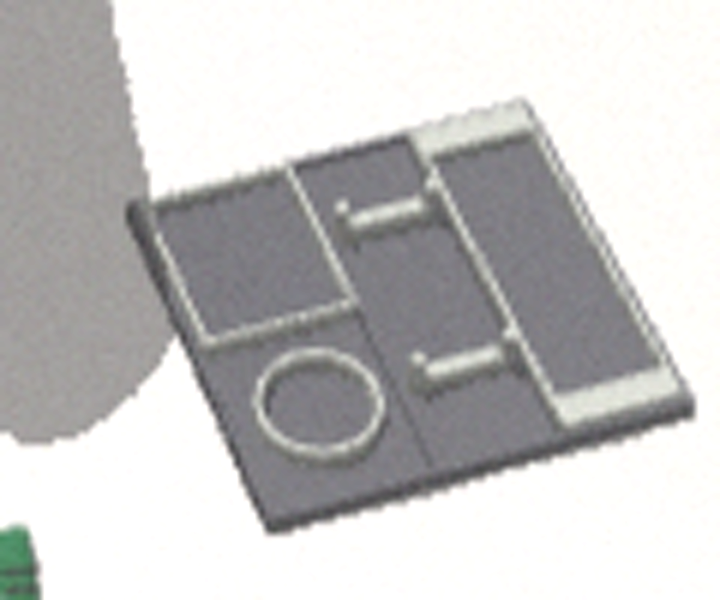

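Run:
```python
from h import *
pts=dict(top=((170,191),dict(trough=([(115,67),(253,72),(220,500),(78,497)],.016),well=([(378,293),(555,300),(545,510),(364,502)],.018),ring=([(474,188)],.020),bars=([(319,181),(302,396)],.020))),
scene=((317,103),dict(trough=([(411,135),(525,100),(692,400),(565,425)],.016),well=([(150,205),(290,165),(357,303),(207,347)],.018),ring=([(320,404)],.02),bars=([(387,213),(462,363)],.02))))
for v,(o,d) in pts.items():
    S=load(v+'0')
    for k,(p,z) in d.items():
        q=ray(S,(np.array(p)+.5)/6-.5+o,z)[:,:2]
        print(v,k,'centre',q.mean(0).round(4),end=' ')
        if len(q)==4:
            L=[np.linalg.norm(q[i]-q[(i+1)%4]).round(3) for i in range(4)]
            r=cv2.minAreaRect(q.astype('float32'));print(L,round(r[2],1))
        elif len(q)==2:
            d=q[0]-q[1]; print(np.linalg.norm(d).round(4),np.degrees(np.arctan2(d[1],d[0])).round(2))
        else: print()
```

```text
top trough centre [0.4887 0.3211] [np.float64(0.066), np.float64(0.201), np.float64(0.066), np.float64(0.202)] 88.2
top well centre [0.4336 0.1807] [np.float64(0.083), np.float64(0.097), np.float64(0.084), np.float64(0.096)] 88.3
top ring centre [0.5327 0.1771] 
top bars centre [0.4856 0.2522] 0.1004 -2.16
scene trough centre [0.4883 0.324 ] [np.float64(0.066), np.float64(0.205), np.float64(0.065), np.float64(0.196)] 87.8
scene well centre [0.4337 0.185 ] [np.float64(0.078), np.float64(0.095), np.float64(0.081), np.float64(0.095)] 87.6
scene ring centre [0.5337 0.1797] 
scene bars centre [0.4851 0.2574] 0.1003 177.46
```

Run:
```python
from h import *
for v in('top','scene'):
    S=load(v+'0')
    for n,(x,y,z) in dict(cup=(.437,-.149,.06),tub=(.433,-.042,.06),org=(.6,-.11,.026),brush=(.61,0,.014)).items():
        c=proj(S,[[x,y,z]])[0].astype(int)
        w=26 if n in('cup','tub') else 38
        crop(S,c[0]-w,c[0]+w,c[1]-w,c[1]+w,10 if w==26 else 7,'o_%s_%s'%(v,n),1.9); print(v,n,c-w)
ims=[[cv2.resize(cv2.imread('pics/o_%s_%s.png'%(v,n)),(400,400)) for n in('cup','tub')] for v in('top','scene')]
cv2.imwrite('pics/o_all1.png',cv2.resize(np.vstack([np.hstack(r) for r in ims]),(600,600)))
```

```text
top cup [340 230]
top tub [300 231]
top org [312 160]
top brush [273 157]
scene cup [225 142]
scene tub [260 131]
scene org [244 178]
scene brush [283 172]
```

View pics/o_top_cup.png

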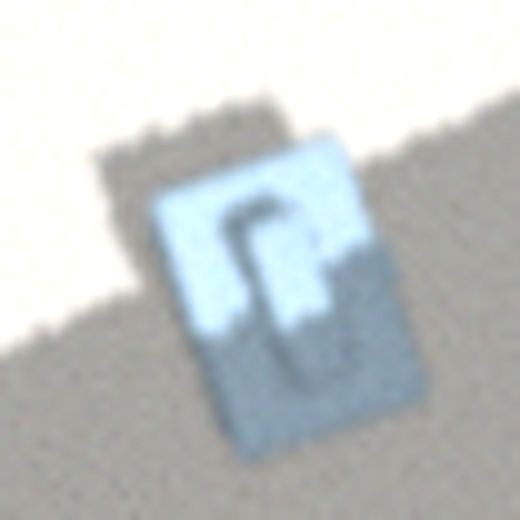

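View pics/o_scene_cup.png

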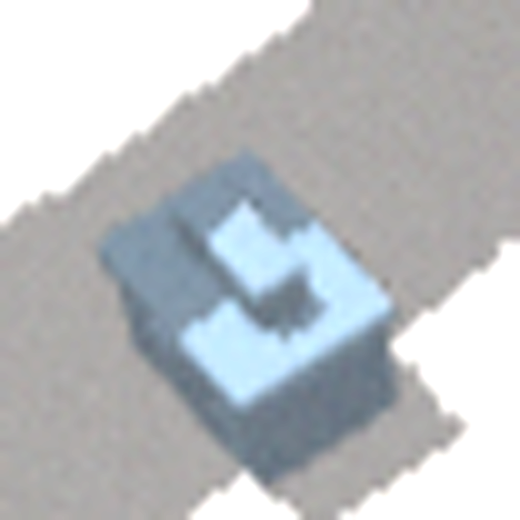

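View pics/o_top_tub.png

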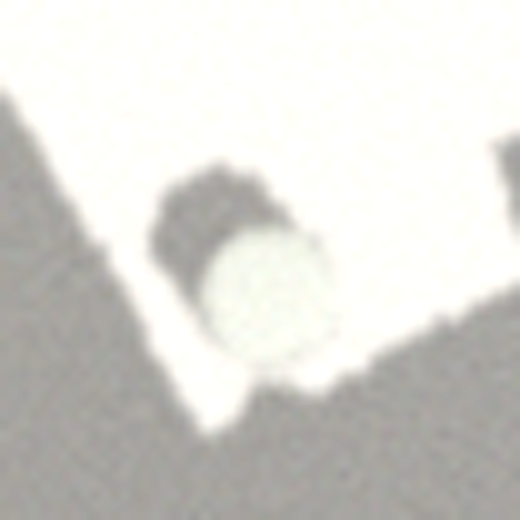

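View pics/o_scene_tub.png

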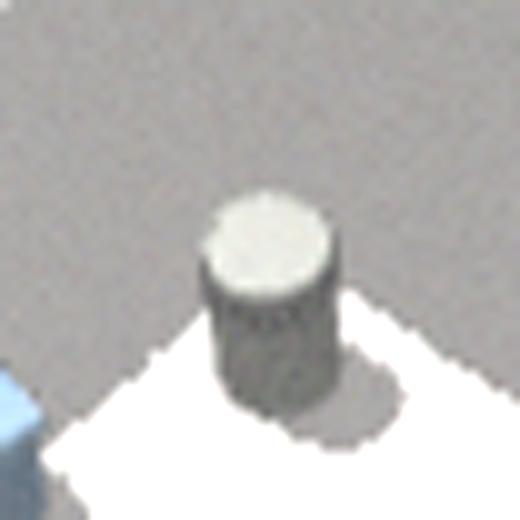

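View pics/o_top_org.png

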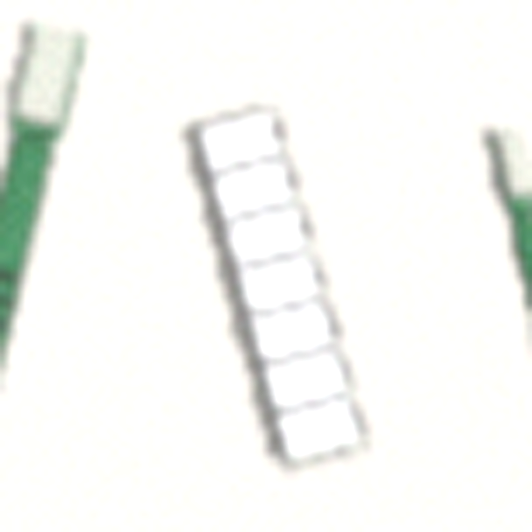

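View pics/o_scene_org.png

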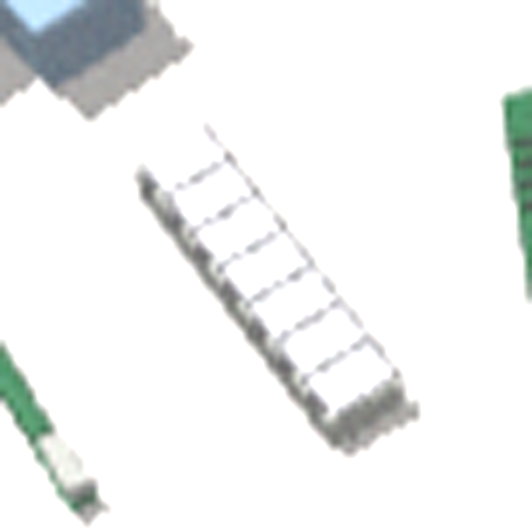

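View pics/o_top_brush.png

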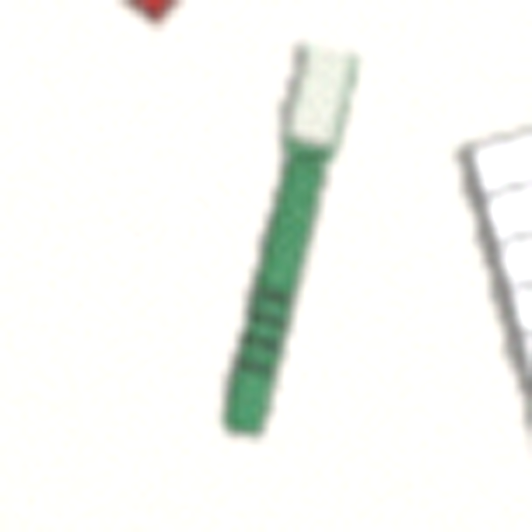

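View pics/o_scene_brush.png

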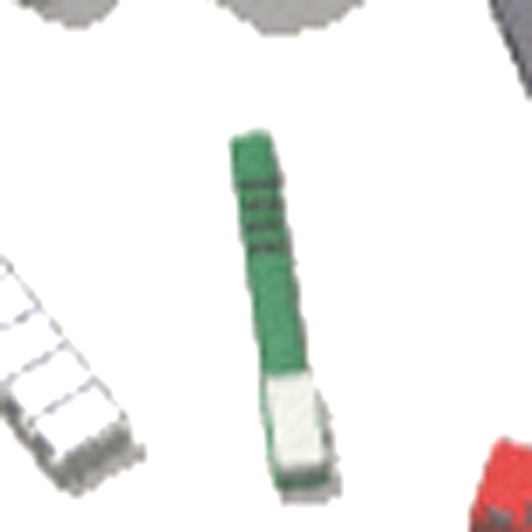

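Run:
```python
from h import *
D=dict(top=dict(cup=((340,230),10,[(150,200),(335,135),(430,390),(245,460)],.052),tub=((300,231),10,[(266,298)],.062),org=((312,160),7,[(198,125),(276,110),(362,447),(287,463)],.026),brush=((273,157),7,[(244,433),(310,152)],.012),bhead=((273,157),7,[(328,47)],.020)),
scene=dict(cup=((225,142),10,[(100,245),(245,150),(395,310),(240,408)],.052),tub=((260,131),10,[(268,242)],.062),org=((244,178),7,[(137,172),(207,125),(402,378),(328,427)],.026),brush=((283,172),7,[(251,135),(285,375)],.013),bhead=((283,172),7,[(302,465)],.022)))
for v,d in D.items():
    S=load(v+'0')
    for k,(o,f,p,z) in d.items():
        q=ray(S,(np.array(p)+.5)/f-.5+o,z)[:,:2]
        print(v,k,'centre',q.mean(0).round(4),end=' ')
        if len(q)==4:
            L=[np.linalg.norm(q[i]-q[(i+1)%4]).round(3).item() for i in range(4)]
            d=q[0]+q[1]-q[2]-q[3];print(L,'x-axis',np.degrees(np.arctan2(d[1],d[0])).round(1))
        elif len(q)==2:
            d=q[1]-q[0]; print(q.round(4),np.linalg.norm(d).round(4),np.degrees(np.arctan2(d[1],d[0])).round(2))
        else: print()
o=ctrl.get_obs();M=R.from_euler('xyz',o['orientation'],degrees=True).as_matrix();print(M.round(3))
```

```text
top cup centre [ 0.4301 -0.1567] [0.054, 0.072, 0.053, 0.074] x-axis 19.7
top tub centre [ 0.4266 -0.0419] 
top org centre [ 0.5947 -0.1145] [0.033, 0.142, 0.031, 0.143] x-axis 13.9
top brush centre [ 0.6024 -0.0023] [[ 0.5439  0.0109]
 [ 0.6608 -0.0154]] 0.1198 -12.71
top bhead centre [ 0.7034 -0.0228] 
scene cup centre [ 0.4306 -0.1555] [0.052, 0.075, 0.054, 0.073] x-axis -161.4
scene tub centre [ 0.426  -0.0405] 
scene org centre [ 0.5978 -0.1129] [0.035, 0.142, 0.035, 0.141] x-axis -165.4
scene brush centre [0.6011 0.0009] [[ 0.5457  0.0142]
 [ 0.6565 -0.0123]] 0.114 -13.44
scene bhead centre [ 0.7007 -0.0218] 
[[-0.001 -0.272  0.962]
 [ 0.001  0.962  0.272]
 [-1.     0.001 -0.   ]]
```

```bash
cat >> h.py <<'E'
import sys
def state():
    o=ctrl.get_obs();M=R.from_euler('xyz',o['orientation'],degrees=True).as_matrix()
    psi=np.degrees(np.arctan2(-M[0,1],M[1,1]))
    print('t',round(o['clock'],2),'tcp',o['tool_pos'].round(4),'psi',psi.round(2),'down',M[:,0].round(4),'F',o['force'].round(1),'open',round(o['opening'],4))
    return o,M,psi
def plan(x,y,z,yaw,n,grasp=True):
    "TCP target, level; n rows"
    o,M,psi=state();p=np.array(o['tool_pos']);T=np.array([x,y,z])
    c,s_=np.cos(np.radians(yaw)),np.sin(np.radians(yaw))
    MT=np.array([[0,-s_,c],[0,c,s_],[-1,0,0]])
    rv=R.from_matrix(M.T@MT).as_rotvec(degrees=True)
    tot=M.T@(T-p);print('total tool',tot.round(4),'rotvec',rv.round(2))
    for i in range(n):
        Mi=M@R.from_rotvec(rv*i/n,degrees=True).as_matrix()
        print(*(Mi.T@(T-p)/n).round(4),*(rv/n).round(2),sep=', ')
E
python3 -c "
from h import *
plan(.430,-.156,.30,19.2,12)"
```

```text
t 0.1 tcp [ 0.1838 -0.6493  0.4038] psi 15.8 down [-5.0e-04  1.3e-03 -1.0e+00] F [0.3 0.2 0.9] open 0.0873
total tool [0.1044 0.4075 0.3712] rotvec [-3.4  -0.01 -0.08]
0.0087, 0.034, 0.0309, -0.28, -0.0, -0.01
0.0087, 0.0338, 0.0311, -0.28, -0.0, -0.01
0.0087, 0.0337, 0.0313, -0.28, -0.0, -0.01
0.0087, 0.0335, 0.0314, -0.28, -0.0, -0.01
0.0087, 0.0333, 0.0316, -0.28, -0.0, -0.01
0.0087, 0.0332, 0.0318, -0.28, -0.0, -0.01
0.0087, 0.033, 0.0319, -0.28, -0.0, -0.01
0.0087, 0.0329, 0.0321, -0.28, -0.0, -0.01
0.0087, 0.0327, 0.0323, -0.28, -0.0, -0.01
0.0087, 0.0326, 0.0324, -0.28, -0.0, -0.01
0.0087, 0.0324, 0.0326, -0.28, -0.0, -0.01
0.0087, 0.0322, 0.0327, -0.28, -0.0, -0.01
```

```bash
python3 -m inch '[0.008,0.034,0.031,-0.3,0,0,0.05, 0.008,0.034,0.031,-0.3,0,0,0.05, 0.008,0.034,0.031,-0.3,0,0,0.05, 0.008,0.034,0.031,-0.3,0,0,0.05, 0.008,0.033,0.032,-0.3,0,0,0.05, 0.008,0.033,0.032,-0.3,0,0,0.05, 0.008,0.033,0.032,-0.3,0,0,0.05, 0.008,0.033,0.032,-0.3,0,0,0.05, 0.008,0.033,0.032,-0.3,0,0,0.05, 0.008,0.033,0.032,-0.3,0,0,0.05, 0.008,0.032,0.032,-0.3,0,0,0.05, 0.008,0.032,0.032,-0.3,0,0,0.05, 0,0,0,0,0,0,0.05]'; python3 -c "
from h import *
plan(.430,-.156,.27,19.2,2)"
```

```text
clock: 1.72
tool_pos: [0.4322, -0.1399, 0.3022]
orientation: [106.2, 89.6, 125.6]
force: [-0.2, 0.3, -0.3]
opening: 0.0502
t 1.73 tcp [ 0.4322 -0.1399  0.3022] psi 19.4 down [-0.0036  0.005  -1.    ] F [-0.2  0.3 -0.3] open 0.0502
total tool [ 0.0321 -0.0147 -0.0074] rotvec [ 0.2  -0.1  -0.34]
0.0161, -0.0073, -0.0037, 0.1, -0.05, -0.17
0.0161, -0.0073, -0.0037, 0.1, -0.05, -0.17
```

```bash
python3 -m inch '[0.016,-0.007,-0.004,0.1,0,-0.2,0.05, 0.016,-0.007,-0.004,0.1,0,-0.2,0.05, 0,0,0,0,0,0,0.05]'; python3 -c "
from h import *
plan(.430,-.156,.24,19.2,1)
for n in('top','scene'):
    s=snap(n,n+'1');c=proj(s,[[.43,-.156,.07]])[0].astype(int);crop(s,c[0]-40,c[0]+40,c[1]-35,c[1]+35,8,n+'1c',1.9);print(c-[40,35])"
```

```text
clock: 2.1
tool_pos: [0.4286, -0.1561, 0.2695]
orientation: [-157.8, 89.9, -138.5]
force: [-0.4, 0.6, 0.1]
opening: 0.0498
t 2.1 tcp [ 0.4286 -0.1561  0.2695] psi 19.28 down [-0.0019 -0.0017 -1.    ] F [-0.4  0.6  0.1] open 0.0498
total tool [ 0.0294 -0.0004  0.0014] rotvec [ 0.08 -0.14  0.06]
0.0294, -0.0004, 0.0014, 0.08, -0.14, 0.06
[329 224]
[207 130]
```

View pics/top1c.png

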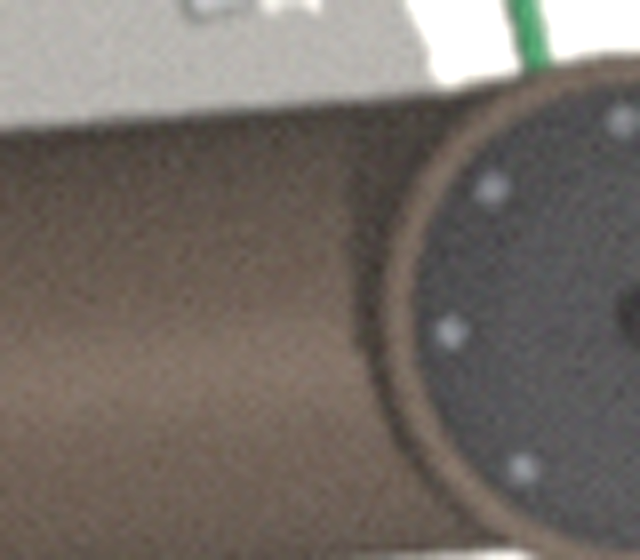

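View pics/scene1c.png

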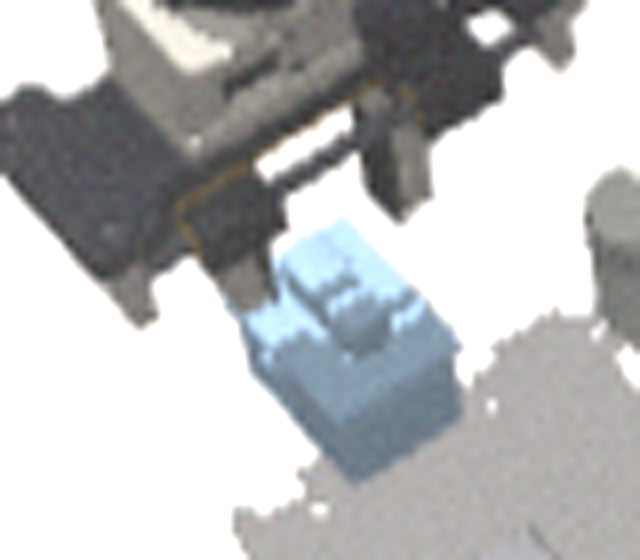

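```bash
python3 -m inch '[0.012,0,0.001,0,-0.1,0,0.05, 0.012,0,0,0,0,0,0.05, 0.010,0,0,0,0,0,0.05, 0,0,0,0,0,0,0.05]'; python3 -c "
from h import *
plan(.430,-.156,.233,19.2,1)"
```

```text
clock: 2.7
tool_pos: [0.4307, -0.1554, 0.2351]
orientation: [-32.7, 89.8, -13.5]
force: [0.5, -0.2, 0.2]
opening: 0.0497
t 2.7 tcp [ 0.4307 -0.1554  0.2351] psi 19.29 down [ 3.8e-03 -9.0e-04 -1.0e+00] F [ 0.5 -0.2  0.2] open 0.0497
total tool [ 0.0021 -0.0003 -0.0008] rotvec [0.09 0.19 0.12]
0.0021, -0.0003, -0.0008, 0.09, 0.19, 0.12
```

Tips at about z 57 mm over the 52 mm lid; go 2 mm lower and close.

```bash
python3 -m inch '[0.002,0,-0.001,0.1,0.2,0.1,0.05, 0,0,0,0,0,0,0, 0,0,0,0,0,0,0, 0,0,0,0,0,0,0, 0,0,0,0,0,0,0, 0,0,0,0,0,0,0]'; python3 -c "
from h import *
state()"
```

```text
clock: 3.45
tool_pos: [0.43, -0.1557, 0.2336]
orientation: [-46.1, 90.0, -26.9]
force: [-0.5, 0.2, -0.9]
opening: 0.0177
t 3.45 tcp [ 0.43   -0.1557  0.2336] psi 19.2 down [ 8.e-04 -4.e-04 -1.e+00] F [-0.5  0.2 -0.9] open 0.0177
```

```bash
python3 -m inch '[-0.01,0,0,0,0,0,0, -0.02,0,0,0,0,0,0, -0.02,0,0,0,0,0,0, -0.02,0,0,0,0,0,0, -0.02,0,0,0,0,0,0, -0.01,0,0,0,0,0,0, 0,0,0,0,0,0,0]'; python3 -c "
from h import *
plan(.4335,.183,.34,-2.2,12)
for n in ('scene',):
    s=snap(n,n+'2');crop(s,160,320,60,220,4,n+'2c',1.9)"
```

```text
clock: 4.32
tool_pos: [0.4289, -0.1557, 0.3391]
orientation: [-177.9, 90.0, -158.8]
force: [0.1, 0.7, -2.1]
opening: 0.0179
t 4.33 tcp [ 0.4289 -0.1557  0.3391] psi 19.18 down [-0. -0. -1.] F [ 0.1  0.7 -2.1] open 0.0179
total tool [-0.0009  0.3184  0.1156] rotvec [21.38 -0.    0.  ]
-0.0001, 0.0265, 0.0096, 1.78, -0.0, 0.0
-0.0001, 0.0268, 0.0088, 1.78, -0.0, 0.0
-0.0001, 0.0271, 0.008, 1.78, -0.0, 0.0
-0.0001, 0.0273, 0.0071, 1.78, -0.0, 0.0
-0.0001, 0.0275, 0.0063, 1.78, -0.0, 0.0
-0.0001, 0.0277, 0.0054, 1.78, -0.0, 0.0
-0.0001, 0.0279, 0.0045, 1.78, -0.0, 0.0
-0.0001, 0.028, 0.0037, 1.78, -0.0, 0.0
-0.0001, 0.0281, 0.0028, 1.78, -0.0, 0.0
-0.0001, 0.0282, 0.0019, 1.78, -0.0, 0.0
-0.0001, 0.0282, 0.0011, 1.78, -0.0, 0.0
-0.0001, 0.0282, 0.0002, 1.78, -0.0, 0.0
```

View pics/scene2c.png

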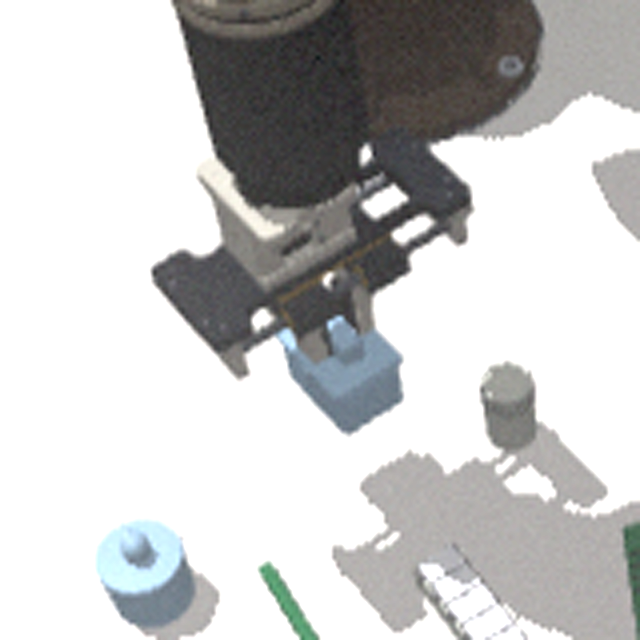

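Cup is held level by its rib (crop ~345,385), well clear. Carrying it over the well.

```bash
python3 -m inch '[0,0.014,0.005,0.9,0,0,0, 0,0.026,0.009,1.8,0,0,0, 0,0.027,0.008,1.8,0,0,0, 0,0.027,0.007,1.8,0,0,0, 0,0.0275,0.006,1.8,0,0,0, 0,0.0275,0.0055,1.8,0,0,0, 0,0.028,0.0045,1.8,0,0,0, 0,0.028,0.004,1.8,0,0,0, 0,0.028,0.003,1.8,0,0,0, 0,0.028,0.002,1.8,0,0,0, 0,0.028,0.001,1.8,0,0,0, 0,0.02,0,1.4,0,0,0, 0,0.008,0,0.6,0,0,0, 0,0,0,0,0,0,0]'; python3 -c "
from h import *
plan(.4335,.183,.30,-2.2,2)"
```

```text
clock: 6.12
tool_pos: [0.4278, 0.1765, 0.3246]
orientation: [-154.5, 88.6, -157.1]
force: [-0.4, -0.6, -2.1]
opening: 0.018
t 6.12 tcp [0.4278 0.1765 0.3246] psi -2.58 down [-0.0222 -0.0094 -0.9997] F [-0.4 -0.6 -2.1] open 0.018
total tool [0.0244 0.007  0.0059] rotvec [-0.39 -1.25  0.59]
0.0122, 0.0035, 0.003, -0.19, -0.63, 0.3
0.0122, 0.0034, 0.0028, -0.19, -0.63, 0.3
```

```bash
python3 -m inch '[0.012,0.003,0.003,-0.2,-0.6,0.3,0, 0.012,0.003,0.003,-0.2,-0.6,0.3,0, 0.006,0,0,0,0,0,0, 0,0,0,0,0,0,0]'; python3 -c "
from h import *
plan(.4335,.183,.262,-2.2,2)
for n in ('scene','top'):
    s=snap(n,n+'3');c=proj(s,[[.4335,.183,.05]])[0].astype(int);crop(s,c[0]-80,c[0]+80,max(c[1]-70,0),c[1]+70,4,n+'3c',1.9)"
```

```text
clock: 6.62
tool_pos: [0.4333, 0.1794, 0.293]
orientation: [-150.1, 89.9, -152.3]
force: [0.1, -0.5, -1.4]
opening: 0.0181
t 6.62 tcp [0.4333 0.1794 0.293 ] psi -2.22 down [-0.0022 -0.0012 -1.    ] F [ 0.1 -0.5 -1.4] open 0.0181
total tool [0.031  0.0037 0.0001] rotvec [-0.02 -0.13  0.07]
0.0155, 0.0018, 0.0, -0.01, -0.06, 0.04
0.0155, 0.0018, 0.0, -0.01, -0.06, 0.04
```

View pics/scene3c.png

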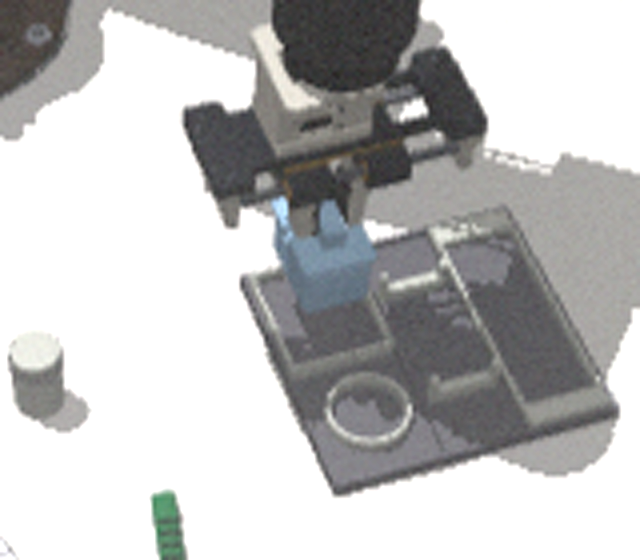

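```bash
python3 -m inch '[0.015,0.002,0,0,-0.1,0,0, 0.013,0.002,0,0,0,0,0, 0,0,0,0,0,0,0]'; python3 -c "
from h import *
plan(.4335,.183,.242,-2.2,2)
s=snap('scene','scene4');c=proj(s,[[.4335,.183,.03]])[0].astype(int);crop(s,c[0]-50,c[0]+50,c[1]-50,c[1]+50,6,'scene4c',1.9)"
```

```text
clock: 7.1
tool_pos: [0.4341, 0.1839, 0.2661]
orientation: [29.6, 89.8, 27.4]
force: [-0.1, -0.1, -1.2]
opening: 0.0177
t 7.1 tcp [0.4341 0.1839 0.2661] psi -2.21 down [ 0.0024  0.0013 -1.    ] F [-0.1 -0.1 -1.2] open 0.0177
total tool [ 0.0241 -0.0009 -0.0007] rotvec [-0.01  0.14 -0.08]
0.0121, -0.0005, -0.0003, -0.0, 0.07, -0.04
0.0121, -0.0005, -0.0003, -0.0, 0.07, -0.04
```

View pics/scene4c.png

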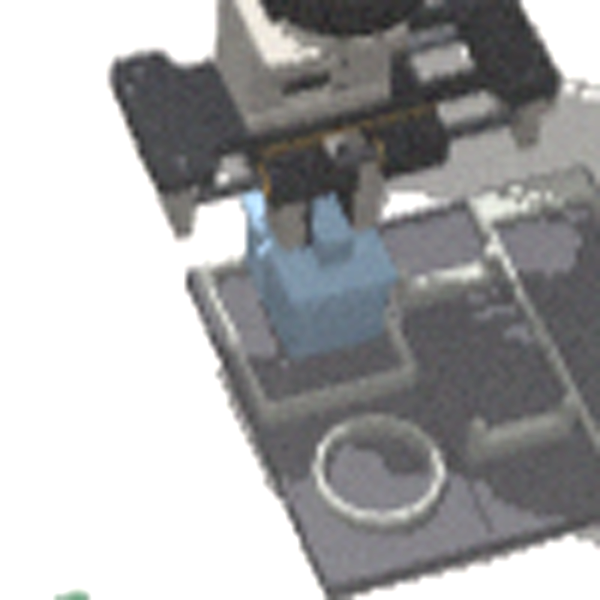

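```bash
python3 -m inch '[0.012,-0.001,-0.001,0,0.1,-0.1,0, 0.008,0,0,0,0,0,0, 0.001,0,0,0,0,0,0, 0,0,0,0,0,0,0]'; python3 -c "
from h import *
plan(.4335,.183,.2415,-2.2,1)"
```

```text
clock: 7.65
tool_pos: [0.4335, 0.1831, 0.2448]
orientation: [14.9, 89.9, 12.7]
force: [-0.0, -0.8, -2.6]
opening: 0.0176
t 7.65 tcp [0.4335 0.1831 0.2448] psi -2.19 down [ 1.8e-03  4.0e-04 -1.0e+00] F [-0.  -0.8 -2.6] open 0.0176
total tool [ 0.0033 -0.0001  0.    ] rotvec [ 0.01  0.1  -0.03]
0.0033, -0.0001, 0.0, 0.01, 0.1, -0.03
```

```bash
python3 -m inch '[0.002,0,0,0,0.1,0,0, 0,0,0,0,0,0,0, 0.001,0,0,0,0,0,0, 0,0,0,0,0,0,0]'; python3 -c "
from h import *
plan(.4335,.183,.2415,-2.2,1)"
```

```text
clock: 8.15
tool_pos: [0.4337, 0.1833, 0.2422]
orientation: [61.1, 89.9, 58.9]
force: [0.4, 0.0, -2.3]
opening: 0.0177
t 8.15 tcp [0.4337 0.1833 0.2422] psi -2.18 down [ 8.0e-04  1.3e-03 -1.0e+00] F [ 0.4  0.  -2.3] open 0.0177
total tool [ 0.0007 -0.0003 -0.0002] rotvec [ 0.02  0.04 -0.07]
0.0007, -0.0003, -0.0002, 0.02, 0.04, -0.07
```

```bash
python3 -m inch '[0.001,0,0,0,0,0,0, 0.001,0,0,0,0,0,0, 0,0,0,0,0,0,0]'; python3 -c "
from h import *
plan(.4335,.183,.2415,-2.2,1)"
```

```text
clock: 8.52
tool_pos: [0.4337, 0.1833, 0.2406]
orientation: [51.7, 89.9, 49.5]
force: [0.6, -0.5, -2.0]
opening: 0.0179
t 8.53 tcp [0.4337 0.1833 0.2406] psi -2.17 down [ 0.0011  0.0013 -1.    ] F [ 0.6 -0.5 -2. ] open 0.0179
total tool [-0.0009 -0.0004 -0.0002] rotvec [ 0.03  0.06 -0.08]
-0.0009, -0.0004, -0.0002, 0.03, 0.06, -0.08
```

```bash
python3 -m inch '[0.001,0,0,0,0,0,0, 0,0,0,0,0,0,0]';python3 -m inch '[0.001,0,0,0,0,0,0, 0,0,0,0,0,0,0]'; python3 -c "
from h import *
s=snap('scene','scene5');c=proj(s,[[.4335,.183,.03]])[0].astype(int);crop(s,c[0]-50,c[0]+50,c[1]-50,c[1]+50,6,'scene5c',1.9)"
```

```text
clock: 8.78
tool_pos: [0.4338, 0.1834, 0.2407]
orientation: [40.9, 89.9, 38.8]
force: [0.5, -0.5, -2.2]
opening: 0.0175
clock: 9.02
tool_pos: [0.4339, 0.1834, 0.2406]
orientation: [34.2, 89.9, 32.1]
force: [0.1, -0.0, -1.6]
opening: 0.0179
```

View pics/scene5c.png

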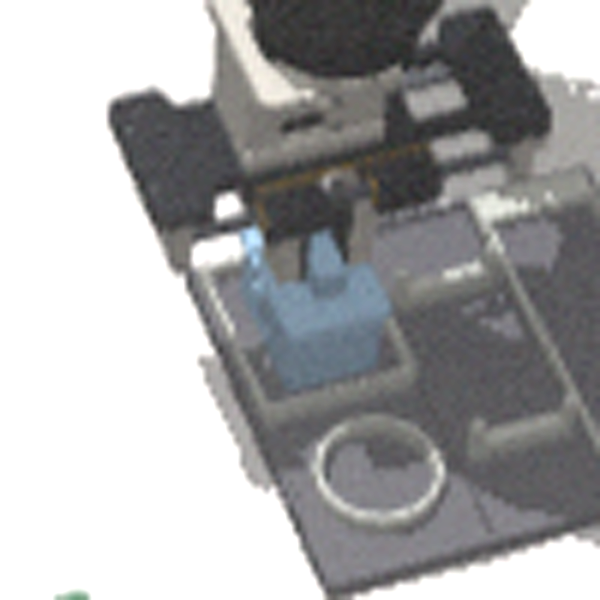

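```bash
python3 -m inch '[0.002,0,0,0,0,0,0, 0.002,0,0,0,0,0,0]';python3 -m inch '[0.002,0,0,0,0,0,0, 0.002,0,0,0,0,0,0]'
```

```text
clock: 9.32
tool_pos: [0.4339, 0.1835, 0.2404]
orientation: [9.8, 89.8, 7.8]
force: [-15.3, -2.5, 35.6]
opening: 0.0176
clock: 9.57
tool_pos: [0.4337, 0.1835, 0.2404]
orientation: [7.9, 89.8, 6.0]
force: [-13.5, -2.7, 31.5]
opening: 0.0181
```

```bash
python3 -m inch '[0,0,0,0,0,0,0, 0,0,0,0,0,0,0]';python3 -m inch '[0,0,0,0,0,0,0.03, 0,0,0,0,0,0,0.05, 0,0,0,0,0,0,0.05]'
```

```text
clock: 9.82
tool_pos: [0.4337, 0.1835, 0.2407]
orientation: [16.4, 89.7, 14.5]
force: [0.1, -0.1, -2.0]
opening: 0.0182
clock: 10.2
tool_pos: [0.4339, 0.1837, 0.2401]
orientation: [11.7, 89.7, 9.8]
force: [0.5, 0.1, -0.1]
opening: 0.0418
```

```bash
python3 -m inch '[-0.015,0,0,0,0,0,0.05, -0.025,0,0,0,0,0,0.05, -0.025,0,0,0,0,0,0.05, -0.02,0,0,0,0,0,0.05, 0,0,0,0,0,0,0.07]'; python3 -c "
from h import *
plan(.4263,-.041,.32,-2.2,8)
s=snap('scene','scene6');c=proj(s,[[.4335,.183,.03]])[0].astype(int);crop(s,c[0]-50,c[0]+50,c[1]-50,c[1]+50,6,'scene6c',1.9)"
```

```text
clock: 10.82
tool_pos: [0.4337, 0.1836, 0.3268]
orientation: [-11.2, 89.8, -13.1]
force: [-0.2, 0.4, -0.4]
opening: 0.0555
t 10.82 tcp [0.4337 0.1836 0.3268] psi -1.93 down [ 3.2e-03 -8.0e-04 -1.0e+00] F [-0.2  0.4 -0.4] open 0.0555
total tool [ 6.900e-03 -2.247e-01  2.000e-04] rotvec [0.27 0.19 0.04]
0.0009, -0.0281, 0.0, 0.03, 0.02, 0.0
0.0009, -0.0281, 0.0, 0.03, 0.02, 0.0
0.0009, -0.0281, 0.0001, 0.03, 0.02, 0.0
0.0009, -0.0281, 0.0001, 0.03, 0.02, 0.0
0.0009, -0.0281, 0.0001, 0.03, 0.02, 0.0
0.0009, -0.0281, 0.0001, 0.03, 0.02, 0.0
0.0009, -0.0281, 0.0001, 0.03, 0.02, 0.0
0.0008, -0.0281, 0.0001, 0.03, 0.02, 0.0
```

View pics/scene6c.png

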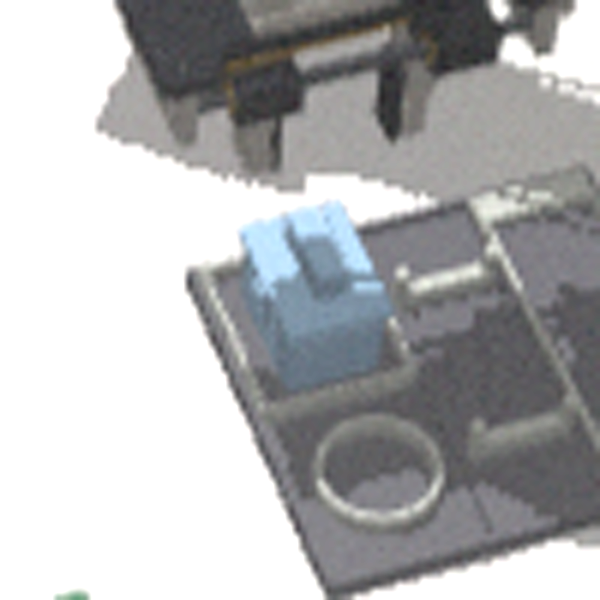

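Cup stands in the well (crop ~320,310), free of the walls. Next, the tub.

```bash
python3 -m inch '[0.001,-0.028,0,0,0,0,0.075, 0.001,-0.028,0,0,0,0,0.075, 0.001,-0.028,0,0,0,0,0.075, 0.001,-0.028,0,0,0,0,0.075, 0.001,-0.028,0,0,0,0,0.075, 0.001,-0.028,0,0,0,0,0.075, 0.001,-0.025,0,0,0,0,0.075, 0.001,-0.012,0,0,0,0,0.075, 0,0,0,0,0,0,0.075]'; python3 -c "
from h import *
plan(.4263,-.041,.265,-2.2,2)"
```

```text
clock: 12.0
tool_pos: [0.4235, -0.0283, 0.3096]
orientation: [-143.8, 89.3, -145.8]
force: [-0.0, -0.2, 0.3]
opening: 0.0749
t 12.0 tcp [ 0.4235 -0.0283  0.3096] psi -1.97 down [-0.0104 -0.0071 -0.9999] F [-0.  -0.2  0.3] open 0.0749
total tool [ 0.0447 -0.0123  0.0037] rotvec [ 0.23 -0.58  0.43]
0.0223, -0.0061, 0.0018, 0.11, -0.29, 0.21
0.0223, -0.0062, 0.0017, 0.11, -0.29, 0.21
```

```bash
python3 -m inch '[0.02,-0.006,0.002,0,-0.3,0.2,0.075, 0.02,-0.006,0.002,0,-0.3,0.2,0.075, 0,0,0,0,0,0,0.075]'; python3 -c "
from h import *
plan(.4263,-.041,.21,-2.2,3)
s=snap('scene','scene7');c=proj(s,[[.426,-.041,.06]])[0].astype(int);crop(s,c[0]-50,c[0]+50,c[1]-50,c[1]+50,6,'scene7c',1.9)"
```

```text
clock: 12.38
tool_pos: [0.4275, -0.0393, 0.2685]
orientation: [-0.0, 89.9, -2.0]
force: [-0.5, -0.4, 0.0]
opening: 0.0752
t 12.38 tcp [ 0.4275 -0.0393  0.2685] psi -1.93 down [ 0.0011 -0.     -1.    ] F [-0.5 -0.4  0. ] open 0.0752
total tool [ 0.0585 -0.0018 -0.0012] rotvec [ 0.27  0.06 -0.  ]
0.0195, -0.0006, -0.0004, 0.09, 0.02, -0.0
0.0195, -0.0006, -0.0004, 0.09, 0.02, -0.0
0.0195, -0.0006, -0.0004, 0.09, 0.02, -0.0
```

View pics/scene7c.png

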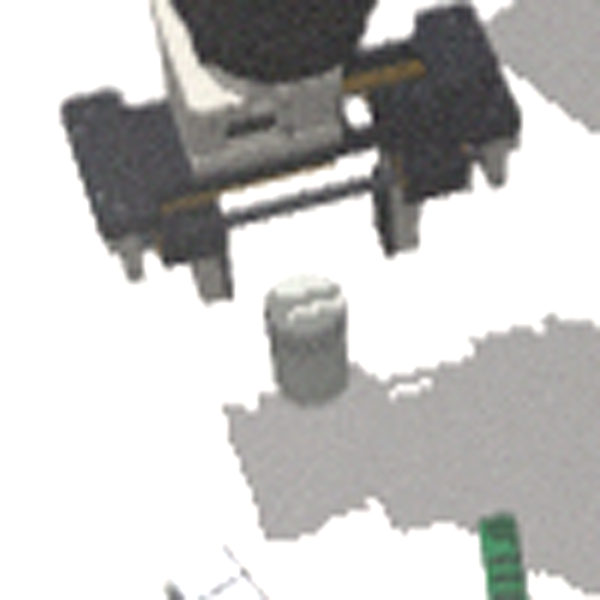

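```bash
python3 -m inch '[0.018,-0.001,-0.001,0.1,0,0,0.075, 0.018,-0.001,0,0.1,0,0,0.075, 0.014,0,0,0,0,0,0.075, 0.003,0,0,0,0,0,0.075, 0,0,0,0,0,0,0.075]'; python3 -c "
from h import *
plan(.4263,-.041,.21,-2.2,1)"
```

```text
clock: 13.05
tool_pos: [0.4297, -0.0379, 0.2193]
orientation: [12.1, 89.5, 10.2]
force: [-0.4, -0.1, 0.2]
opening: 0.0751
t 13.05 tcp [ 0.4297 -0.0379  0.2193] psi -1.91 down [ 0.0089  0.0016 -1.    ] F [-0.4 -0.1  0.2] open 0.0751
total tool [ 0.0093 -0.0033 -0.0034] rotvec [ 0.29  0.51 -0.11]
0.0093, -0.0033, -0.0034, 0.29, 0.51, -0.11
```

```bash
python3 -m inch '[0.008,-0.004,-0.004,0.3,0.5,-0.1,0.075, 0,0,0,0,0,0,0.075]'; python3 -c "
from h import *
plan(.4263,-.041,.21,-2.2,1)"
```

```text
clock: 13.3
tool_pos: [0.4258, -0.0416, 0.2119]
orientation: [31.2, 89.9, 29.0]
force: [-0.0, 0.4, 0.2]
opening: 0.075
t 13.3 tcp [ 0.4258 -0.0416  0.2119] psi -2.21 down [ 1.4e-03  8.0e-04 -1.0e+00] F [-0.   0.4  0.2] open 0.075
total tool [0.0019 0.0006 0.0005] rotvec [-0.01  0.08 -0.05]
0.0019, 0.0006, 0.0005, -0.01, 0.08, -0.05
```

Tips at z 34 mm, pads over the upper half. Close and lift.

```bash
python3 -m inch '[0,0,0,0,0,0,0, 0,0,0,0,0,0,0, 0,0,0,0,0,0,0, 0,0,0,0,0,0,0, 0,0,0,0,0,0,0]';python3 -m inch '[-0.01,0,0,0,0,0,0, -0.02,0,0,0,0,0,0, -0.02,0,0,0,0,0,0, -0.02,0,0,0,0,0,0, -0.015,0,0,0,0,0,0, 0,0,0,0,0,0,0]'; python3 -c "
from h import *
plan(.533,.1785,.31,-2.2,10)
s=snap('scene','scene8');c=proj(s,[[.426,-.041,.11]])[0].astype(int);crop(s,c[0]-50,c[0]+50,c[1]-50,c[1]+50,6,'scene8c',1.9)"
```

```text
clock: 13.92
tool_pos: [0.426, -0.0417, 0.2124]
orientation: [25.3, 89.9, 23.1]
force: [-0.2, 0.9, 0.3]
opening: 0.0375
clock: 14.68
tool_pos: [0.4254, -0.0419, 0.3027]
orientation: [23.5, 89.8, 21.2]
force: [-0.4, -0.3, -1.1]
opening: 0.0372
t 14.68 tcp [ 0.4254 -0.0419  0.3027] psi -2.21 down [ 0.0028  0.0011 -1.    ] F [-0.4 -0.3 -1.1] open 0.0372
total tool [-0.0067  0.2244  0.0991] rotvec [-0.01  0.16 -0.07]
-0.0007, 0.0224, 0.0099, -0.0, 0.02, -0.01
-0.0007, 0.0224, 0.0099, -0.0, 0.02, -0.01
-0.0007, 0.0224, 0.0099, -0.0, 0.02, -0.01
-0.0007, 0.0224, 0.0099, -0.0, 0.02, -0.01
-0.0007, 0.0224, 0.0099, -0.0, 0.02, -0.01
-0.0007, 0.0224, 0.0099, -0.0, 0.02, -0.01
-0.0007, 0.0224, 0.0099, -0.0, 0.02, -0.01
-0.0007, 0.0224, 0.0099, -0.0, 0.02, -0.01
-0.0007, 0.0224, 0.0099, -0.0, 0.02, -0.01
-0.0007, 0.0224, 0.0099, -0.0, 0.02, -0.01
```

View pics/scene8c.png

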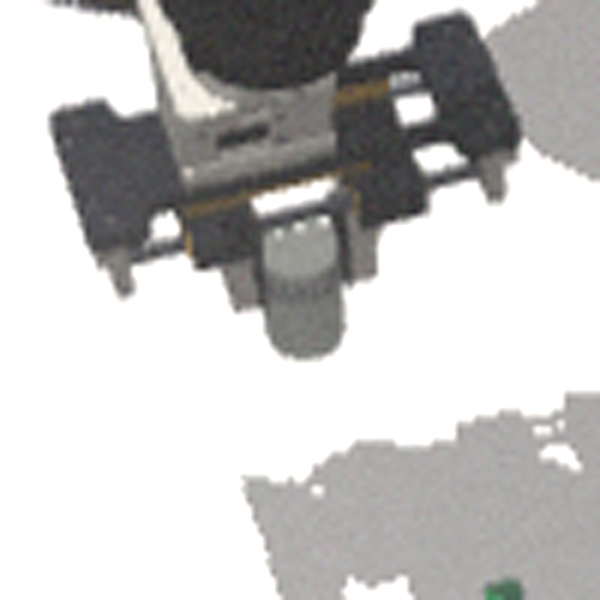

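```bash
python3 -m inch '[-0.002,0.012,0.005,0,0.1,0,0, -0.002,0.022,0.01,0,0,0,0, -0.002,0.022,0.01,0,0,0,0, -0.002,0.022,0.01,0,0,0,0, -0.002,0.022,0.01,0,0,0,0, -0.002,0.022,0.01,0,0,0,0, -0.002,0.022,0.01,0,0,0,0, -0.002,0.022,0.01,0,0,0,0, -0.002,0.022,0.01,0,0,0,0, -0.002,0.018,0.008,0,0,0,0, -0.001,0.008,0.004,0,0,0,0, 0,0,0,0,0,0,0]'; python3 -c "
from h import *
plan(.533,.1785,.265,-2.2,2)"
```

```text
clock: 16.23
tool_pos: [0.5364, 0.1821, 0.3202]
orientation: [-161.0, 89.6, -163.3]
force: [0.1, -0.2, -0.2]
opening: 0.0371
t 16.23 tcp [0.5364 0.1821 0.3202] psi -2.25 down [-0.006  -0.0018 -1.    ] F [ 0.1 -0.2 -0.2] open 0.0371
total tool [ 0.0552 -0.0036 -0.0029] rotvec [-0.05 -0.34  0.12]
0.0276, -0.0018, -0.0015, -0.03, -0.17, 0.06
0.0276, -0.0018, -0.0015, -0.03, -0.17, 0.06
```

```bash
python3 -m inch '[0.018,-0.002,-0.001,0,-0.2,0.1,0, 0.018,-0.002,-0.001,0,-0.2,0,0, 0.012,0,0,0,0,0,0, 0,0,0,0,0,0,0]'; python3 -c "
from h import *
plan(.533,.1785,.225,-2.2,2)
s=snap('scene','scene9');c=proj(s,[[.533,.1785,.04]])[0].astype(int);crop(s,c[0]-50,c[0]+50,c[1]-50,c[1]+50,6,'scene9c',1.9)
s=snap('top','top9');c=proj(s,[[.533,.1785,.04]])[0].astype(int);crop(s,c[0]-50,c[0]+50,c[1]-50,c[1]+50,6,'top9c',1.9)"
```

```text
clock: 16.73
tool_pos: [0.5332, 0.176, 0.2714]
orientation: [-5.2, 89.9, -7.6]
force: [-0.0, 0.1, -1.3]
opening: 0.0376
t 16.73 tcp [0.5332 0.176  0.2714] psi -2.35 down [ 1.e-03 -1.e-04 -1.e+00] F [-0.   0.1 -1.3] open 0.0376
total tool [ 0.0464  0.0025 -0.0004] rotvec [-0.15  0.06  0.01]
0.0232, 0.0012, -0.0002, -0.08, 0.03, 0.0
0.0232, 0.0012, -0.0002, -0.08, 0.03, 0.0
```

View pics/scene9c.png

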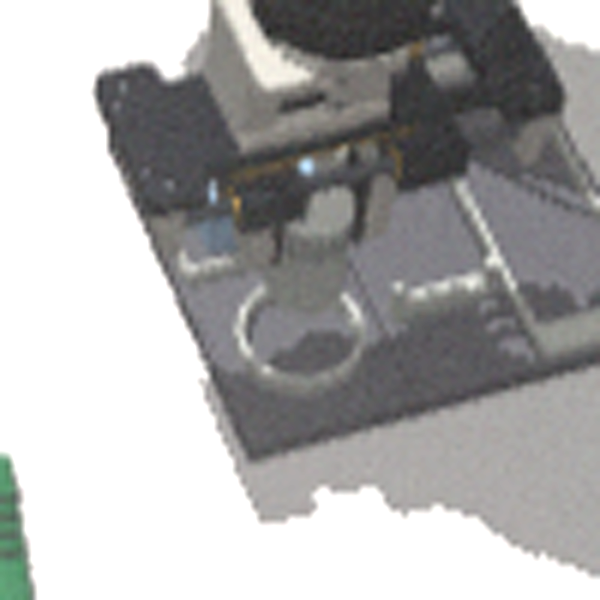

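```bash
python3 -m inch '[0.018,0.001,0,0,0,0,0, 0.015,0,0,0,0,0,0, 0.004,0,0,0,0,0,0, 0,0,0,0,0,0,0]'; python3 -c "
from h import *
plan(.533,.1775,.22,-2.2,2)
s=snap('scene','scene10');c=proj(s,[[.533,.1785,.04]])[0].astype(int);crop(s,c[0]-50,c[0]+50,c[1]-50,c[1]+50,6,'scene10c',1.9)"
```

```text
clock: 17.32
tool_pos: [0.535, 0.1781, 0.2369]
orientation: [27.3, 89.6, 25.0]
force: [-0.1, 0.4, -0.7]
opening: 0.0375
t 17.32 tcp [0.535  0.1781 0.2369] psi -2.3 down [ 0.0065  0.003  -1.    ] F [-0.1  0.4 -0.7] open 0.0375
total tool [ 0.0169 -0.0007 -0.0021] rotvec [-0.1   0.36 -0.19]
0.0085, -0.0004, -0.001, -0.05, 0.18, -0.09
0.0085, -0.0004, -0.001, -0.05, 0.18, -0.09
```

View pics/scene10c.png

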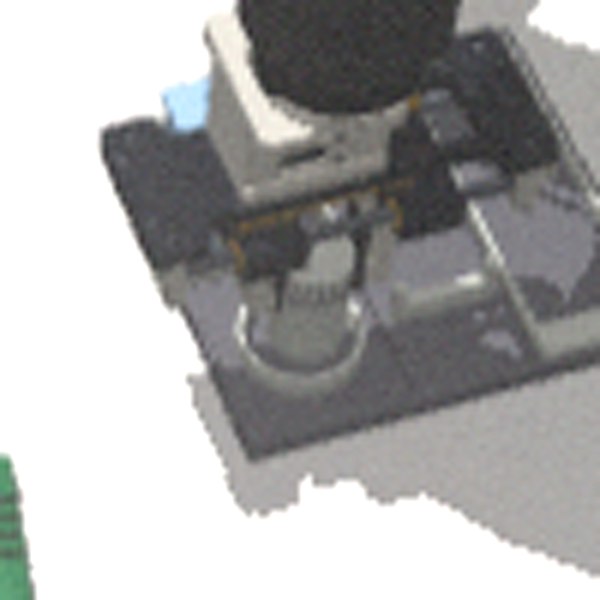

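```bash
python3 -m inch '[0.007,-0.003,-0.002,0,0.2,-0.1,0, 0.006,0,-0.001,0,0.1,0,0, 0.003,0,0,0,0,0,0, 0,0,0,0,0,0,0]'; python3 -c "
from h import *
plan(.533,.175,.219,-2.2,2)"
```

```text
clock: 17.88
tool_pos: [0.5319, 0.1752, 0.2207]
orientation: [50.5, 89.8, 48.2]
force: [-0.5, -0.4, -0.9]
opening: 0.0377
t 17.88 tcp [0.5319 0.1752 0.2207] psi -2.3 down [ 0.002   0.0022 -1.    ] F [-0.5 -0.4 -0.9] open 0.0377
total tool [ 0.0017 -0.0001  0.0011] rotvec [-0.1   0.11 -0.13]
0.0009, -0.0001, 0.0005, -0.05, 0.05, -0.07
0.0009, -0.0001, 0.0005, -0.05, 0.05, -0.07
```

```bash
python3 -m inch '[0.002,0,0.001,0,0.1,-0.1,0]'; python3 -m inch '[0.002,0,0,0,0,0,0]';  python3 -m inch '[0.002,0,0,0,0,0,0]'
```

```text
clock: 18.0
tool_pos: [0.5331, 0.1754, 0.2203]
orientation: [36.2, 89.9, 34.0]
force: [-12.0, 0.4, 29.9]
opening: 0.0378
clock: 18.12
tool_pos: [0.533, 0.1755, 0.2203]
orientation: [17.4, 89.9, 15.2]
force: [-11.0, -1.9, 24.3]
opening: 0.0376
clock: 18.25
tool_pos: [0.5329, 0.1755, 0.2203]
orientation: [11.7, 89.9, 9.5]
force: [-9.3, -1.0, 19.8]
opening: 0.0379
```

Down on the floor. Relax, release, lift.

```bash
python3 -m inch '[0,0,0,0,0,0,0, 0,0,0,0,0,0,0.05, 0,0,0,0,0,0,0.055, 0,0,0,0,0,0,0.055]';python3 -m inch '[-0.015,0,0,0,0,0,0.055, -0.02,0,0,0,0,0,0.055, -0.025,0,0,0,0,0,0.055, -0.025,0,0,0,0,0,0.055, -0.01,0,0,0,0,0,0.055, 0,0,0,0,0,0,0.055]'; python3 -c "
from h import *
plan(.5965,-.1135,.28,14.3,10)
s=snap('scene','scene11');c=proj(s,[[.49,.22,.04]])[0].astype(int);crop(s,c[0]-60,c[0]+60,c[1]-50,c[1]+50,6,'scene11c',1.9)"
```

```text
clock: 18.75
tool_pos: [0.5332, 0.1757, 0.221]
orientation: [22.8, 89.8, 20.6]
force: [-0.1, 0.3, -0.5]
opening: 0.0543
clock: 19.5
tool_pos: [0.5331, 0.1756, 0.3223]
orientation: [20.2, 89.8, 18.0]
force: [-0.2, -1.0, 0.2]
opening: 0.0545
t 19.5 tcp [0.5331 0.1756 0.3223] psi -2.15 down [ 0.004   0.0013 -1.    ] F [-0.2 -1.   0.2] open 0.0545
total tool [ 0.0421 -0.2866  0.074 ] rotvec [-16.45   0.24  -0.05]
0.0042, -0.0287, 0.0074, -1.65, 0.02, -0.0
0.0042, -0.0289, 0.0066, -1.65, 0.02, -0.0
0.0042, -0.029, 0.0057, -1.65, 0.02, -0.0
0.0042, -0.0292, 0.0049, -1.65, 0.02, -0.0
0.0042, -0.0293, 0.0041, -1.65, 0.02, -0.0
0.0042, -0.0294, 0.0032, -1.65, 0.02, -0.0
0.0042, -0.0295, 0.0024, -1.65, 0.02, -0.0
0.0042, -0.0296, 0.0015, -1.65, 0.02, -0.0
0.0042, -0.0296, 0.0007, -1.65, 0.02, -0.0
0.0042, -0.0296, -0.0002, -1.65, 0.02, -0.0
```

View pics/scene11c.png

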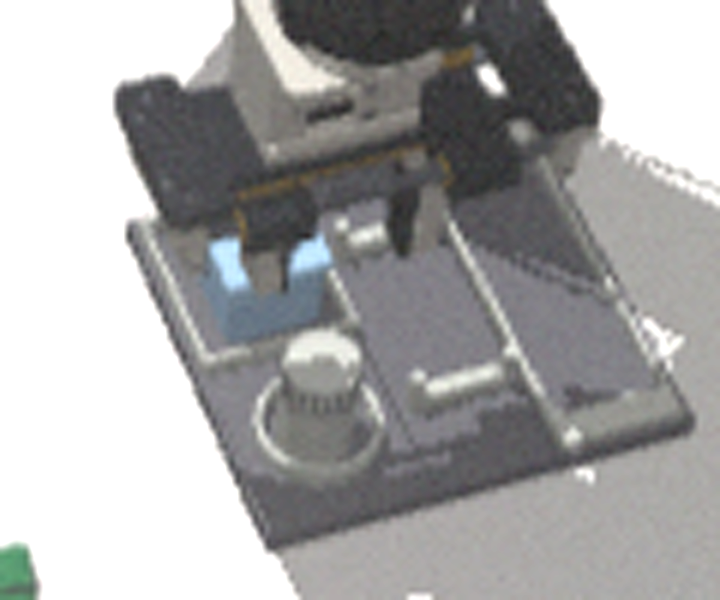

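Tub stands in the collar (crop ~320,420). On to the organiser.

```bash
python3 -m inch '[0.001,-0.02,0.006,-1.2,0,0,0.06, 0.002,-0.029,0.007,-1.6,0,0,0.06, 0.002,-0.029,0.006,-1.6,0,0,0.06, 0.002,-0.029,0.005,-1.6,0,0,0.06, 0.002,-0.029,0.004,-1.6,0,0,0.06, 0.002,-0.029,0.003,-1.6,0,0,0.06, 0.002,-0.029,0.003,-1.6,0,0,0.06, 0.002,-0.029,0.002,-1.6,0,0,0.06, 0.002,-0.029,0.001,-1.6,0,0,0.06, 0.002,-0.022,0,-1.6,0,0,0.06, 0,-0.012,0,-0.8,0,0,0.06, 0,0,0,0,0,0,0.06]'; python3 -c "
from h import *
plan(.5965,-.1135,.24,14.3,2)"
```

```text
clock: 21.05
tool_pos: [0.5946, -0.1159, 0.2873]
orientation: [177.1, 88.9, -168.2]
force: [0.2, -1.1, -0.4]
opening: 0.0602
t 21.05 tcp [ 0.5946 -0.1159  0.2873] psi 14.76 down [-0.0195 -0.0041 -0.9998] F [ 0.2 -1.1 -0.4] open 0.0602
total tool [0.0473 0.0018 0.0034] rotvec [ 0.46 -1.14 -0.05]
0.0236, 0.0009, 0.0017, 0.23, -0.57, -0.03
0.0236, 0.0009, 0.0015, 0.23, -0.57, -0.03
```

```bash
python3 -m inch '[0.02,0.001,0.002,0.2,-0.6,0,0.06, 0.02,0.001,0.001,0.2,-0.5,0,0.06, 0.005,0,0,0,0,0,0.06, 0,0,0,0,0,0,0.06]'; python3 -c "
from h import *
plan(.5965,-.1135,.192,14.3,3)
s=snap('scene','scene12');c=proj(s,[[.5965,-.1135,.04]])[0].astype(int);crop(s,c[0]-50,c[0]+50,c[1]-50,c[1]+50,6,'scene12c',1.6)"
```

```text
clock: 21.55
tool_pos: [0.5964, -0.1107, 0.2415]
orientation: [95.7, 89.9, 110.1]
force: [-0.2, -0.0, -0.1]
opening: 0.0601
t 21.55 tcp [ 0.5964 -0.1107  0.2415] psi 14.38 down [-4.e-04  1.e-03 -1.e+00] F [-0.2 -0.  -0.1] open 0.0601
total tool [ 0.0495 -0.0028 -0.0005] rotvec [ 0.08 -0.01 -0.06]
0.0165, -0.0009, -0.0002, 0.03, -0.0, -0.02
0.0165, -0.0009, -0.0002, 0.03, -0.0, -0.02
0.0165, -0.0009, -0.0002, 0.03, -0.0, -0.02
```

View pics/scene12c.png

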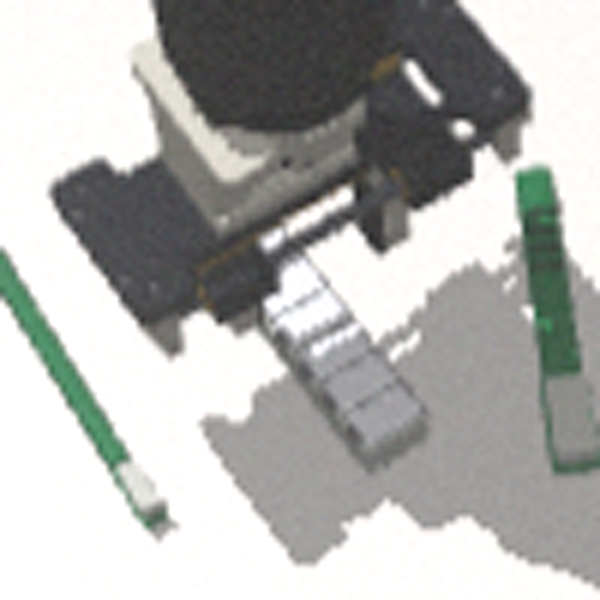

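```bash
python3 -m inch '[0.015,-0.001,0,0,0,0,0.06, 0.015,-0.001,-0.001,0,0,0,0.06, 0.01,-0.001,-0.001,0,0,0,0.06, 0.004,0,0,0,0,0,0.06, 0,0,0,0,0,0,0.06]'; python3 -c "
from h import *
plan(.5965,-.1135,.192,14.3,1)"
```

```text
clock: 22.22
tool_pos: [0.5954, -0.1143, 0.1953]
orientation: [40.6, 89.9, 55.0]
force: [0.1, 0.6, 0.7]
opening: 0.0603
t 22.23 tcp [ 0.5954 -0.1143  0.1953] psi 14.37 down [ 8.0e-04  1.2e-03 -1.0e+00] F [0.1 0.6 0.7] open 0.0603
total tool [0.0033 0.0005 0.0013] rotvec [ 0.07  0.06 -0.05]
0.0033, 0.0005, 0.0013, 0.07, 0.06, -0.05
```

```bash
python3 -m inch '[0.003,0,0.001,0.1,0,0,0.06, 0,0,0,0,0,0,0.06, 0,0,0,0,0,0,0, 0,0,0,0,0,0,0, 0,0,0,0,0,0,0, 0,0,0,0,0,0,0, 0,0,0,0,0,0,0]';python3 -c "
from h import *
state()"; python3 -m inch '[-0.01,0,0,0,0,0,0, -0.02,0,0,0,0,0,0, -0.025,0,0,0,0,0,0, -0.025,0,0,0,0,0,0, -0.015,0,0,0,0,0,0, 0,0,0,0,0,0,0]'; python3 -c "
from h import *
plan(.4885,.3225,.32,-2.2,14)
s=snap('scene','scene13');c=proj(s,[[.5965,-.1135,.11]])[0].astype(int);crop(s,c[0]-50,c[0]+50,c[1]-50,c[1]+50,6,'scene13c',1.6)"
```

```text
clock: 23.1
tool_pos: [0.5969, -0.114, 0.1933]
orientation: [10.1, 89.8, 24.4]
force: [0.6, -0.8, -0.4]
opening: 0.0332
t 23.1 tcp [ 0.5969 -0.114   0.1933] psi 14.28 down [ 0.0028  0.0013 -1.    ] F [ 0.6 -0.8 -0.4] open 0.0332
clock: 23.85
tool_pos: [0.5964, -0.1142, 0.2934]
orientation: [8.1, 89.8, 22.4]
force: [-0.0, -0.4, -0.6]
opening: 0.0335
t 23.85 tcp [ 0.5964 -0.1142  0.2934] psi 14.28 down [ 0.0029  0.0012 -1.    ] F [-0.  -0.4 -0.6] open 0.0335
total tool [-0.0264  0.4498  0.0032] rotvec [16.48  0.18 -0.05]
-0.0019, 0.0321, 0.0002, 1.18, 0.01, -0.0
-0.0019, 0.0321, -0.0004, 1.18, 0.01, -0.0
-0.0019, 0.0321, -0.0011, 1.18, 0.01, -0.0
-0.0019, 0.0321, -0.0017, 1.18, 0.01, -0.0
-0.0019, 0.032, -0.0024, 1.18, 0.01, -0.0
-0.0019, 0.032, -0.0031, 1.18, 0.01, -0.0
-0.0019, 0.0319, -0.0037, 1.18, 0.01, -0.0
-0.0019, 0.0318, -0.0044, 1.18, 0.01, -0.0
-0.0019, 0.0317, -0.005, 1.18, 0.01, -0.0
-0.0019, 0.0316, -0.0057, 1.18, 0.01, -0.0
-0.0019, 0.0315, -0.0063, 1.18, 0.01, -0.0
-0.0019, 0.0314, -0.007, 1.18, 0.01, -0.0
-0.0019, 0.0312, -0.0076, 1.18, 0.01, -0.0
-0.0019, 0.031, -0.0083, 1.18, 0.01, -0.0
```

View pics/scene13c.png

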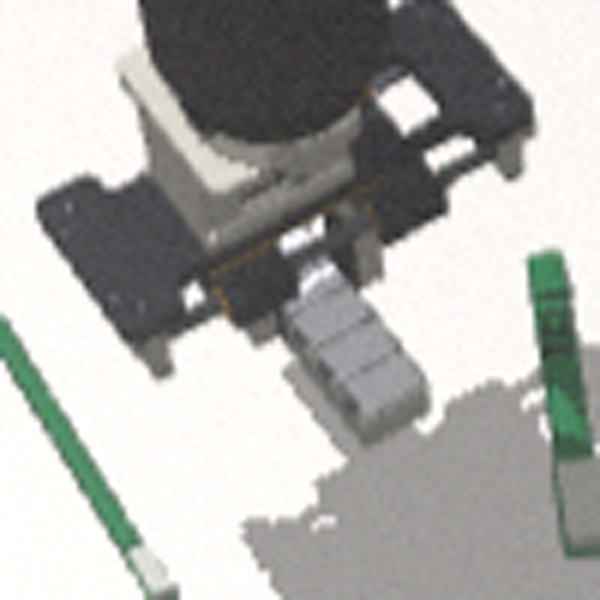

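```bash
python3 -m inch '[-0.01,0.016,0,0.6,0,0,0, -0.01,0.03,0,1.2,0,0,0, -0.003,0.032,-0.001,1.2,0,0,0, -0.003,0.032,-0.002,1.2,0,0,0, -0.003,0.032,-0.002,1.2,0,0,0, -0.003,0.032,-0.003,1.2,0,0,0, -0.002,0.032,-0.004,1.2,0,0,0, -0.002,0.032,-0.004,1.2,0,0,0, -0.002,0.032,-0.005,1.2,0,0,0, -0.002,0.032,-0.006,1.2,0,0,0, -0.002,0.031,-0.006,1.2,0,0,0, -0.002,0.031,-0.007,1.2,0,0,0, -0.002,0.031,-0.008,1.2,0,0,0, -0.001,0.024,-0.007,1.2,0,0,0, 0,0.012,-0.003,0.6,0,0,0, 0,0,0,0,0,0,0]'; python3 -c "
from h import *
plan(.4885,.3225,.26,-2.2,2)"
```

```text
clock: 25.9
tool_pos: [0.4834, 0.3208, 0.3202]
orientation: [-152.1, 88.3, -155.4]
force: [0.3, -0.7, -1.0]
opening: 0.0335
t 25.9 tcp [0.4834 0.3208 0.3202] psi -3.32 down [-0.0269 -0.0123 -0.9996] F [ 0.3 -0.7 -1. ] open 0.0335
total tool [0.06   0.0029 0.0066] rotvec [-1.13 -1.51  0.78]
0.03, 0.0014, 0.0033, -0.56, -0.75, 0.39
0.03, 0.0012, 0.0029, -0.56, -0.75, 0.39
```

```bash
python3 -m inch '[0.02,0,0.003,-0.6,-0.8,0.4,0, 0.02,0,0.003,-0.6,-0.8,0.4,0, 0.015,0,0,0,0,0,0, 0,0,0,0,0,0,0]'; python3 -c "
from h import *
plan(.4885,.320,.21,-2.2,2)
s=snap('scene','scene14');c=proj(s,[[.4885,.32,.04]])[0].astype(int);crop(s,c[0]-60,c[0]+60,c[1]-50,c[1]+50,6,'scene14c',1.6)"
```

```text
clock: 26.4
tool_pos: [0.4893, 0.3167, 0.2625]
orientation: [-62.5, 89.9, -64.7]
force: [0.8, -0.1, 0.0]
opening: 0.0338
t 26.4 tcp [0.4893 0.3167 0.2625] psi -2.18 down [ 6.0e-04 -1.2e-03 -1.0e+00] F [ 0.8 -0.1  0. ] open 0.0338
total tool [ 0.0525  0.0033 -0.0009] rotvec [0.02 0.04 0.07]
0.0263, 0.0016, -0.0005, 0.01, 0.02, 0.03
0.0263, 0.0016, -0.0004, 0.01, 0.02, 0.03
```

View pics/scene14c.png

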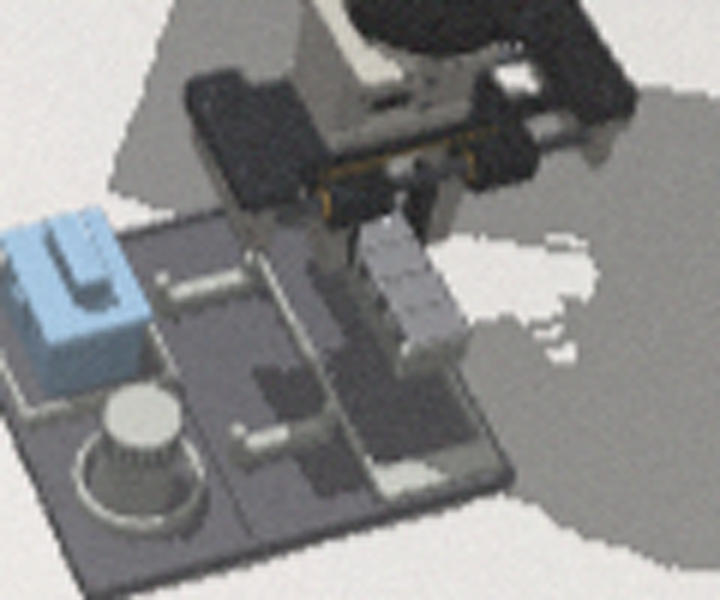

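```bash
python3 -m inch '[0.016,0.001,0,0,0,0,0, 0.016,0.001,0,0,0,0,0, 0.004,0,0,0,0,0,0, 0,0,0,0,0,0,0]'; python3 -c "
from h import *
plan(.4885,.320,.204,-2.2,2)
s=snap('scene','scene15');c=proj(s,[[.4885,.32,.04]])[0].astype(int);crop(s,c[0]-60,c[0]+60,c[1]-50,c[1]+50,6,'scene15c',1.6)
# predicted bottom corners of organiser and inner trough
for nm,x,y,z,hx,hy in(('org',.489,.3195,.03,.072,.017),('org_end',.4885,.320,.008,.072,.017),('tr_in',.4885,.3195,.016,.082,.029)):
    a=np.radians(-2.2);Rz=np.array([[np.cos(a),-np.sin(a)],[np.sin(a),np.cos(a)]])
    q=np.array([[1,1],[1,-1],[-1,-1],[-1,1]])*[hx,hy]@Rz.T+[x,y]
    uv=proj(s,np.c_[q,np.full(4,z)]);print(nm,((uv-(c-[60,50])+.5)*6-.5).round(0).tolist())
"
```

```text
clock: 26.95
tool_pos: [0.49, 0.3194, 0.2258]
orientation: [17.8, 89.9, 15.7]
force: [0.4, 0.4, -1.1]
opening: 0.0334
t 26.95 tcp [0.49   0.3194 0.2258] psi -2.17 down [ 2.4e-03  7.0e-04 -1.0e+00] F [ 0.4  0.4 -1.1] open 0.0334
total tool [ 0.0218  0.0005 -0.0016] rotvec [ 0.03  0.14 -0.04]
0.0109, 0.0002, -0.0008, 0.01, 0.07, -0.02
0.0109, 0.0003, -0.0008, 0.01, 0.07, -0.02
org [[453.0, 418.0], [389.0, 436.0], [276.0, 222.0], [337.0, 206.0]]
org_end [[446.0, 444.0], [383.0, 461.0], [271.0, 249.0], [331.0, 233.0]]
tr_in [[479.0, 444.0], [370.0, 474.0], [243.0, 231.0], [346.0, 204.0]]
```

View pics/scene15c.png

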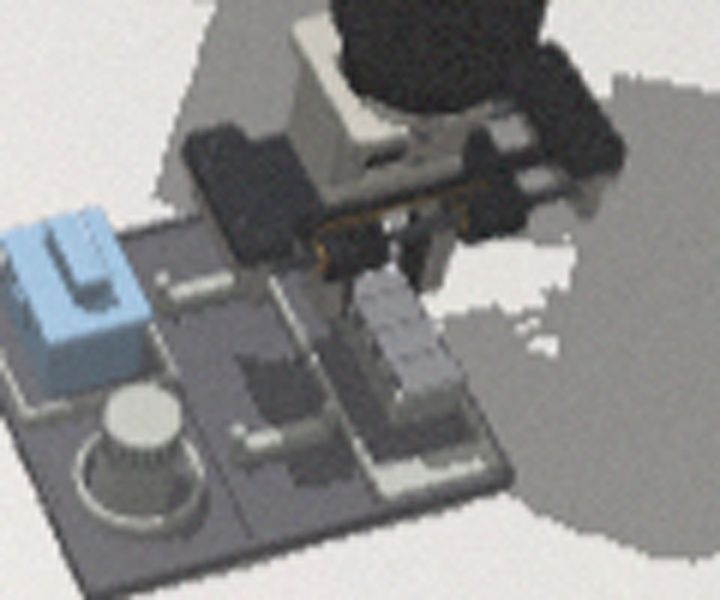

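Run:
```python
from h import *
s=load('scene15');P=cloud(s);c=proj(s,[[.4885,.32,.04]])[0].astype(int)-[60,50]
for q in [(385,290),(400,320),(415,350),(430,370),(440,385),(430,400),(370,320),(400,380),(260,440),(420,440),(430,470),(300,320)]:
    u,v=(np.array(q)/6+c).astype(int); print(q,np.nanmedian(P[v-1:v+2,u-1:u+2].reshape(-1,3),axis=0).round(4))
x=P.reshape(-1,3);m=(x[:,2]>.045)&(x[:,2]<.09)&(x[:,1]>.27)&(x[:,1]<.37)&(x[:,0]>.5)&(x[:,0]<.6)
y=x[m];print(len(y),y.min(0),y.max(0));r=cv2.minAreaRect(y[:,:2].astype('float32'));print(r)
A=np.c_[y[:,:2],np.ones(len(y))];print(np.linalg.lstsq(A,y[:,2],rcond=None)[0])
t=snap('top','top15')
crop(t,170,290,180,290,6,'top15c',1.9)
```

```text
(385, 290) [0.4974 0.3234 0.0589]
(400, 320) [0.5175 0.3203 0.0604]
(415, 350) [0.5364 0.3195 0.0604]
(430, 370) [0.5488 0.3211 0.0607]
(440, 385) [0.5585 0.3243 0.0561]
(430, 400) [0.5591 0.3169 0.0516]
(370, 320) [0.5109 0.3074 0.059 ]
(400, 380) [0.5506 0.304  0.0591]
(260, 440) [0.535  0.2436 0.0213]
(420, 440) [0.5558 0.3238 0.0095]
(430, 470) [0.5785 0.3122 0.0184]
(300, 320) [0.4665 0.3011 0.0112]
276 [0.50002264 0.28908647 0.04508856] [0.56239222 0.35254942 0.08721724]
((0.5312297344207764, 0.32076841592788696), (0.06346156448125839, 0.062331926077604294), 89.90644836425781)
[-0.11336318  0.18914756  0.0589904 ]
```

View pics/top15c.png

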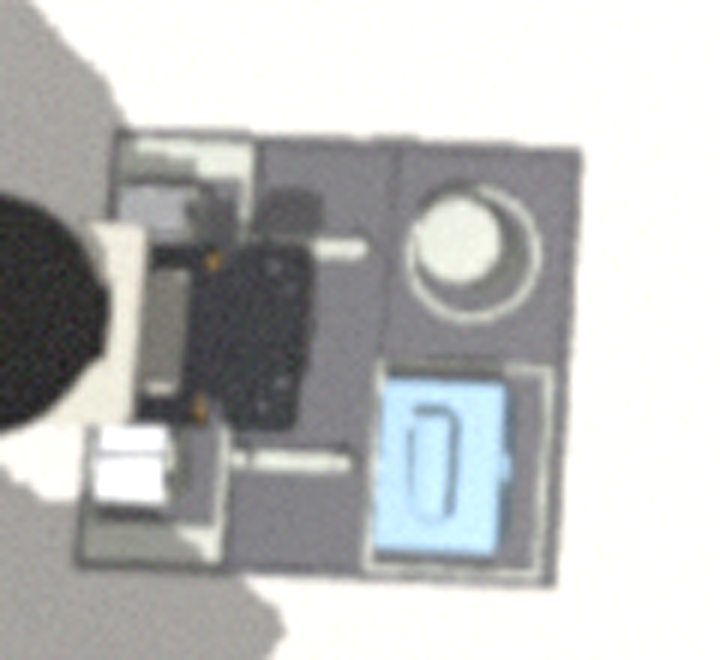

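Depth puts the organiser's top at z 0.060, front end x 0.560 and middle y 0.32, which is centred in the trough. Lowering.

```bash
python3 -m inch '[0.010,0,-0.001,0,0.1,0,0, 0.009,0,0,0,0,0,0, 0.002,0,0,0,0,0,0, 0,0,0,0,0,0,0]'; python3 -m inch '[0.002,0,0,0,0,0,0]';python3 -m inch '[0.002,0,0,0,0,0,0]'
```

```text
clock: 27.55
tool_pos: [0.4891, 0.3198, 0.2044]
orientation: [53.0, 89.8, 50.8]
force: [-0.2, 0.1, -1.4]
opening: 0.0334
clock: 27.68
tool_pos: [0.4892, 0.3199, 0.2026]
orientation: [52.3, 89.8, 50.1]
force: [-0.1, -0.4, -1.4]
opening: 0.0336
clock: 27.8
tool_pos: [0.4893, 0.3199, 0.2012]
orientation: [48.2, 89.8, 46.1]
force: [-8.2, -1.3, 21.0]
opening: 0.0335
```

```bash
python3 -m inch '[0,0,0,0,0,0,0, 0,0,0,0,0,0,0.045, 0,0,0,0,0,0,0.045, 0,0,0,0,0,0,0.045]';python3 -m inch '[-0.012,0,0,0,0,0,0.05, -0.02,0,0,0,0,0,0.05, -0.025,0,0,0,0,0,0.05, -0.025,0,0,0,0,0,0.05, -0.01,0,0,0,0,0,0.05, 0,0,0,0,0,0,0.05]'
python3 - <<'E'
from h import *
for n in('top','scene'):
    s=load(n+'0')
a=np.radians(-12.9);print('brush origin est')
# tail & head tip: avg views
tail=np.array([.5448,.0125]);tip=np.array([.702,-.0223]);d=tip-tail;print(np.linalg.norm(d),np.degrees(np.arctan2(d[1],d[0])),(tail+tip)/2)
s=snap('scene','scene16');c=proj(s,[[.4885,.22,.04]])[0].astype(int);crop(s,c[0]-70,c[0]+70,c[1]-50,c[1]+50,5,'scene16c',1.6)
E
```

```text
clock: 28.3
tool_pos: [0.4895, 0.3201, 0.2017]
orientation: [48.8, 89.7, 46.6]
force: [0.0, -0.6, 0.9]
opening: 0.0447
clock: 29.05
tool_pos: [0.4893, 0.3198, 0.2994]
orientation: [46.7, 89.7, 44.6]
force: [0.6, 0.3, -0.5]
opening: 0.0501
brush origin est
0.16100583840345667 -12.48248938495448 [ 0.6234 -0.0049]
```

View pics/scene16c.png

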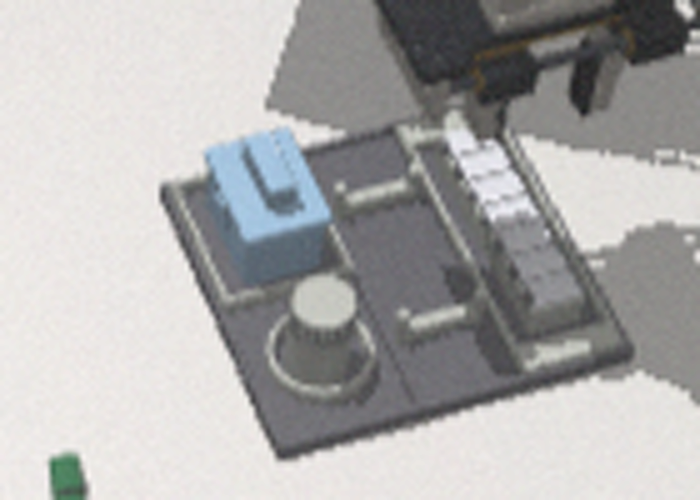

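```bash
python3 -c "
from h import *
plan(.6248,-.006,.29,-12.8,11)"
```

```text
t 29.1 tcp [0.4892 0.3197 0.2988] psi -2.13 down [ 0.0037  0.0036 -1.    ] F [-0.2  0.2  0.4] open 0.0498
total tool [ 0.0082 -0.3204  0.1476] rotvec [10.67  0.19 -0.23]
0.0007, -0.0291, 0.0134, 0.97, 0.02, -0.02
0.0007, -0.0289, 0.0139, 0.97, 0.02, -0.02
0.0008, -0.0287, 0.0144, 0.97, 0.02, -0.02
0.0008, -0.0284, 0.0149, 0.97, 0.02, -0.02
0.0008, -0.0282, 0.0154, 0.97, 0.02, -0.02
0.0008, -0.0279, 0.0158, 0.97, 0.02, -0.02
0.0008, -0.0276, 0.0163, 0.97, 0.02, -0.02
0.0008, -0.0273, 0.0168, 0.97, 0.02, -0.02
0.0008, -0.027, 0.0172, 0.97, 0.02, -0.02
0.0008, -0.0268, 0.0177, 0.97, 0.02, -0.02
0.0008, -0.0264, 0.0181, 0.97, 0.02, -0.02
```

```bash
python3 -m inch '[-0.002,-0.018,0.008,0.6,0,0,0.05, -0.002,-0.029,0.014,1,0,0,0.05, -0.002,-0.029,0.014,1,0,0,0.05, -0.001,-0.028,0.015,1,0,0,0.05, -0.001,-0.028,0.0155,1,0,0,0.05, -0.001,-0.028,0.016,1,0,0,0.05, -0.001,-0.0275,0.016,1,0,0,0.05, -0.001,-0.027,0.017,1,0,0,0.05, -0.001,-0.027,0.017,1,0,0,0.05, 0,-0.027,0.018,1,0,0,0.05, 0,-0.02,0.013,0.8,0,0,0.05, 0,-0.01,0.006,0.3,0,0,0.05, 0,0,0,0,0,0,0.05]'; python3 -c "
from h import *
plan(.6248,-.006,.23,-12.8,3)"
```

```text
clock: 30.72
tool_pos: [0.6205, -0.0196, 0.298]
orientation: [-144.5, 88.9, -158.2]
force: [-0.3, -0.2, 0.1]
opening: 0.0501
t 30.73 tcp [ 0.6205 -0.0196  0.298 ] psi -13.62 down [-0.0171 -0.0069 -0.9998] F [-0.3 -0.2  0.1] open 0.0501
total tool [0.0678 0.0149 0.002 ] rotvec [-0.82 -0.86  0.61]
0.0226, 0.005, 0.0007, -0.27, -0.29, 0.2
0.0226, 0.0049, 0.0006, -0.27, -0.29, 0.2
0.0226, 0.0048, 0.0005, -0.27, -0.29, 0.2
```

```bash
python3 -m inch '[0.02,0.005,0.001,-0.3,-0.3,0.2,0.05, 0.02,0.005,0.001,-0.3,-0.3,0.2,0.05, 0.018,0.003,0,-0.2,-0.3,0.2,0.05, 0.003,0,0,0,0,0,0.05, 0,0,0,0,0,0,0.05]'; python3 -c "
from h import *
plan(.6248,-.006,.182,-12.8,3)
s=snap('scene','scene17');c=proj(s,[[.625,-.006,.04]])[0].astype(int);crop(s,c[0]-50,c[0]+50,c[1]-50,c[1]+50,6,'scene17c',1.6)
o=ctrl.get_obs()['tool_pos'];a=np.radians(-12.8)
print([((proj(s,[[o[0]+dx*np.cos(a)-sy*.025*np.sin(a)*1,o[1]+dx*np.sin(a)+sy*.025*np.cos(a),o[2]-.178]])[0]-(c-50)+.5)*6).round(0) for sy in(-1,1) for dx in (0,)])"
```

```text
clock: 31.35
tool_pos: [0.6237, -0.0045, 0.2355]
orientation: [24.7, 90.0, 12.1]
force: [0.2, -0.2, 0.4]
opening: 0.0499
t 31.35 tcp [ 0.6237 -0.0045  0.2355] psi -12.6 down [ 8.e-04  2.e-04 -1.e+00] F [ 0.2 -0.2  0.4] open 0.0499
total tool [ 0.0535 -0.0012  0.0014] rotvec [ 0.2   0.04 -0.02]
0.0178, -0.0004, 0.0005, 0.07, 0.01, -0.01
0.0178, -0.0004, 0.0005, 0.07, 0.01, -0.01
0.0178, -0.0004, 0.0005, 0.07, 0.01, -0.01
[array([253., 287.]), array([362., 274.])]
```

View pics/scene17c.png

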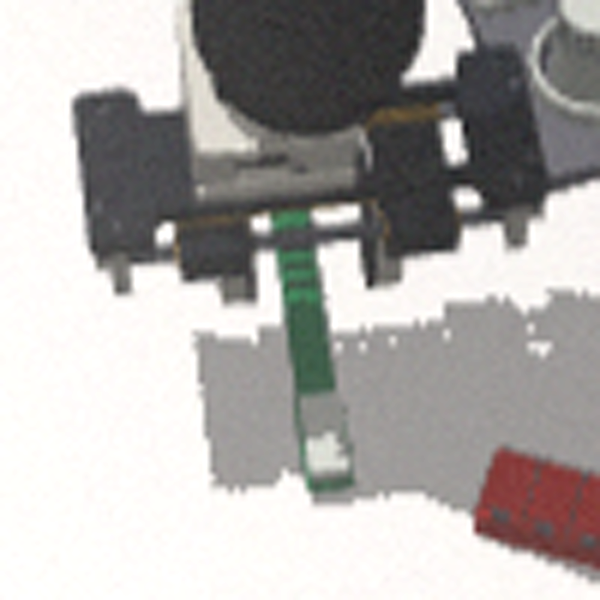

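```bash
python3 -m inch '[0.017,-0.001,0.001,0.1,0,0,0.05, 0.017,-0.001,0,0.1,0,0,0.05, 0.012,0,0,0,0,0,0.05, 0,0,0,0,0,0,0.05]'; python3 -c "
from h import *
plan(.6248,-.006,.183,-12.8,1)"
```

```text
clock: 31.9
tool_pos: [0.6244, -0.007, 0.1873]
orientation: [31.3, 89.9, 18.4]
force: [0.4, 0.5, 0.7]
opening: 0.0502
t 31.9 tcp [ 0.6244 -0.007   0.1873] psi -12.84 down [ 1.9e-03  6.0e-04 -1.0e+00] F [0.4 0.5 0.7] open 0.0502
total tool [0.0043 0.0011 0.0002] rotvec [-0.04  0.1  -0.06]
0.0043, 0.0011, 0.0002, -0.04, 0.1, -0.06
```

```bash
python3 -m inch '[0.003,0.001,0,0,0.1,0,0.05, 0,0,0,0,0,0,0.05, 0,0,0,0,0,0,0, 0,0,0,0,0,0,0, 0,0,0,0,0,0,0, 0,0,0,0,0,0,0, 0,0,0,0,0,0,0]'; python3 -c "
from h import *
state()"; python3 -m inch '[-0.01,0,0,0,0,0,0, -0.02,0,0,0,0,0,0, -0.025,0,0,0,0,0,0, -0.025,0,0,0,0,0,0, -0.025,0,0,0,0,0,0, -0.015,0,0,0,0,0,0, 0,0,0,0,0,0,0]'; python3 -c "
from h import *
plan(.486,.254,.30,-2.2,10)
s=snap('scene','scene18');c=proj(s,[[.625,-.006,.12]])[0].astype(int);crop(s,c[0]-50,c[0]+50,c[1]-50,c[1]+50,6,'scene18c',1.6)"
```

```text
clock: 32.78
tool_pos: [0.6252, -0.0058, 0.1855]
orientation: [45.6, 89.8, 32.8]
force: [-0.4, 0.1, -0.5]
opening: 0.0177
t 32.77 tcp [ 0.6252 -0.0058  0.1855] psi -12.83 down [ 0.0022  0.0014 -1.    ] F [-0.4  0.1 -0.5] open 0.0177
clock: 33.65
tool_pos: [0.6247, -0.0061, 0.3123]
orientation: [37.4, 89.8, 24.5]
force: [-0.0, 0.6, -1.5]
opening: 0.0172
t 33.65 tcp [ 0.6247 -0.0061  0.3123] psi -12.82 down [ 0.0032  0.0014 -1.    ] F [-0.   0.6 -1.5] open 0.0172
total tool [ 0.0123  0.2228 -0.193 ] rotvec [-10.62   0.17  -0.11]
0.0012, 0.0223, -0.0193, -1.06, 0.02, -0.01
0.0012, 0.0226, -0.0189, -1.06, 0.02, -0.01
0.0012, 0.023, -0.0185, -1.06, 0.02, -0.01
0.0012, 0.0233, -0.018, -1.06, 0.02, -0.01
0.0012, 0.0237, -0.0176, -1.06, 0.02, -0.01
0.0012, 0.024, -0.0172, -1.06, 0.02, -0.01
0.0012, 0.0243, -0.0167, -1.06, 0.02, -0.01
0.0012, 0.0246, -0.0163, -1.06, 0.02, -0.01
0.0012, 0.0249, -0.0158, -1.06, 0.02, -0.01
0.0012, 0.0252, -0.0153, -1.06, 0.02, -0.01
```

View pics/scene18c.png

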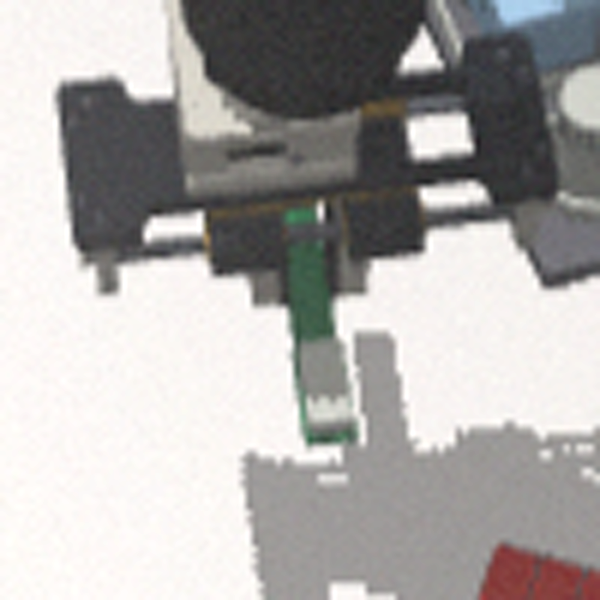

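```bash
python3 -m inch '[-0.001,0.013,-0.011,-0.6,0,0,0, -0.001,0.022,-0.019,-1,0,0,0, -0.001,0.0225,-0.019,-1,0,0,0, -0.001,0.023,-0.018,-1,0,0,0, -0.001,0.0235,-0.018,-1,0,0,0, -0.001,0.024,-0.017,-1,0,0,0, -0.001,0.024,-0.017,-1.1,0,0,0, -0.001,0.0245,-0.016,-1.1,0,0,0, -0.001,0.025,-0.016,-1.1,0,0,0, 0,0.016,-0.010,-1.1,0,0,0, 0,0.006,-0.004,-0.6,0,0,0, 0,0,0,0,0,0,0]'; python3 -c "
from h import *
plan(.486,.254,.25,-2.2,3)"
```

```text
clock: 35.2
tool_pos: [0.4812, 0.2501, 0.3083]
orientation: [-152.5, 88.9, -154.1]
force: [-0.5, -0.8, 0.9]
opening: 0.0172
t 35.2 tcp [0.4812 0.2501 0.3083] psi -1.64 down [-0.017  -0.0082 -0.9998] F [-0.5 -0.8  0.9] open 0.0172
total tool [0.0582 0.0046 0.0057] rotvec [ 0.56 -0.96  0.5 ]
0.0194, 0.0015, 0.0019, 0.19, -0.32, 0.17
0.0194, 0.0015, 0.0018, 0.19, -0.32, 0.17
0.0194, 0.0014, 0.0017, 0.19, -0.32, 0.17
```

```bash
python3 -m inch '[0.018,0.002,0.002,0.2,-0.3,0.2,0, 0.018,0.001,0.002,0.2,-0.3,0.2,0, 0.016,0.001,0.001,0.1,-0.3,0.1,0, 0.002,0,0,0,0,0,0, 0,0,0,0,0,0,0]'; python3 -c "
from h import *
plan(.486,.254,.22,-2.2,2)
s=snap('scene','scene19');c=proj(s,[[.4885,.25,.04]])[0].astype(int);crop(s,c[0]-60,c[0]+60,c[1]-50,c[1]+50,6,'scene19c',1.6)
P=cloud(s);hsv=cv2.cvtColor(s['color'],cv2.COLOR_RGB2HSV);m=(hsv[...,0]>60)&(hsv[...,0]<90)&(hsv[...,1]>70)&(P[...,1]>.15);q=P[m];print(m.sum(),np.nanmin(q,0),np.nanmax(q,0),np.nanmedian(q,0))
t=snap('top','top19');crop(t,170,290,180,290,6,'top19c',1.9)
"
```

```text
clock: 35.83
tool_pos: [0.4867, 0.251, 0.2524]
orientation: [-140.5, 89.9, -142.9]
force: [0.3, 0.3, -0.1]
opening: 0.0173
t 35.83 tcp [0.4867 0.251  0.2524] psi -2.37 down [-0.0014 -0.001  -1.    ] F [ 0.3  0.3 -0.1] open 0.0173
total tool [ 0.0324  0.003  -0.0008] rotvec [-0.17 -0.08  0.06]
0.0162, 0.0015, -0.0004, -0.09, -0.04, 0.03
0.0162, 0.0015, -0.0004, -0.09, -0.04, 0.03
59 [0.48076996 0.23760039 0.07305293] [0.56736523 0.25873149 0.08743159] [0.50364191 0.24841561 0.08134555]
```

View pics/scene19c.png

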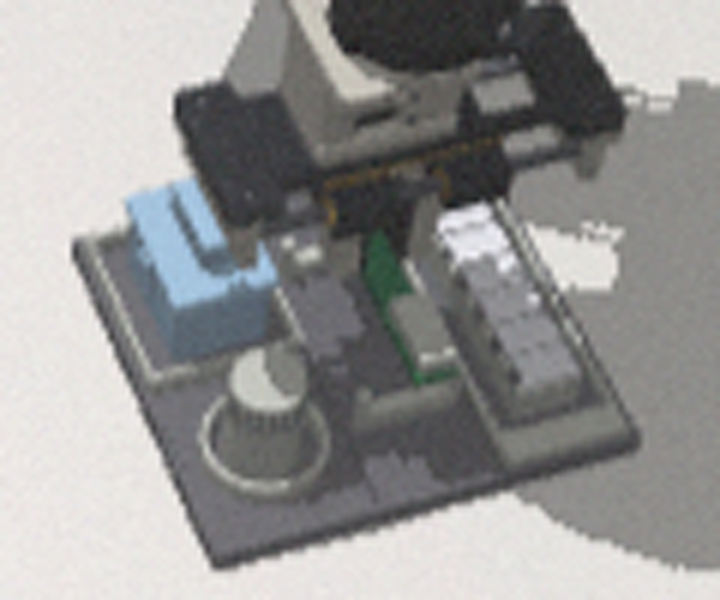

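View pics/top19c.png

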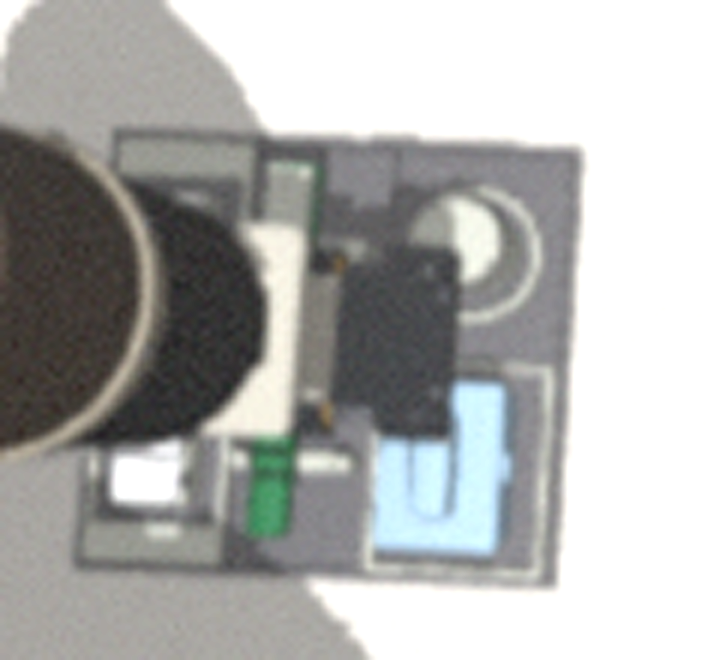

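```bash
python3 -c "
from h import *
t=load('top19')
f=lambda q:(np.array(q)+.5)/6-.5+[170,180]
print(ray(t,f((269,536)),.078),ray(t,f((295,158)),.080), ray(t,f((270,436)),.081))
s=load('scene19');c=proj(s,[[.4885,.25,.04]])[0].astype(int)-[60,50]
print(ray(s,(np.array((435,378))+.5)/6-.5+c,.070))
b=load('top0');g=lambda q:(np.array(q)+.5)/6-.5+[170,191]
print('posts top z34',ray(b,[g((257,176)),g((239,392))],.034),'caddy edges')
"
```

```text
[[0.40354706 0.25189883 0.078     ]] [[0.57025646 0.24708322 0.08      ]] [[0.44690244 0.25254544 0.081     ]]
[[0.56025898 0.25075165 0.07      ]]
posts top z34 [[0.53674731 0.27565481 0.034     ]
 [0.43721347 0.27943736 0.034     ]] caddy edges
```

```bash
python3 -m inch '[0.014,0.001,-0.001,-0.1,0,0,0, 0.014,0.001,0,0,0,0,0, 0.004,0,0,0,0,0,0, 0,0,0,0,0,0,0]'; python3 -c "
from h import *
plan(.486,.2535,.2055,-2.2,1)
s=snap('scene','scene20');c=proj(s,[[.4885,.25,.04]])[0].astype(int);crop(s,c[0]-60,c[0]+60,c[1]-50,c[1]+50,6,'scene20c',1.9)
"
```

```text
clock: 36.42
tool_pos: [0.4857, 0.2535, 0.219]
orientation: [150.4, 90.0, 148.1]
force: [-0.3, 0.3, 0.1]
opening: 0.0172
t 36.42 tcp [0.4857 0.2535 0.219 ] psi -2.25 down [-3.e-04  2.e-04 -1.e+00] F [-0.3  0.3  0.1] open 0.0172
total tool [0.0135 0.     0.0003] rotvec [-0.05 -0.02 -0.01]
0.0135, 0.0, 0.0003, -0.05, -0.02, -0.01
```

View pics/scene20c.png

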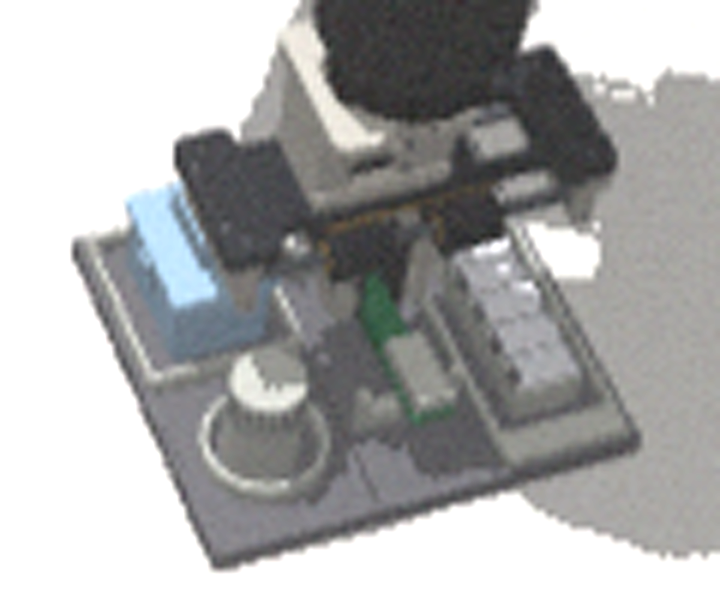

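```bash
python3 -m inch '[0.009,0,0,0,0,0,0, 0.003,0,0,0,0,0,0, 0,0,0,0,0,0,0]'; python3 -m inch '[0.002,0,0,0,0,0,0]';python3 -m inch '[0.002,0,0,0,0,0,0]';python3 -m inch '[0.002,0,0,0,0,0,0]'
```

```text
clock: 36.85
tool_pos: [0.4859, 0.2537, 0.2067]
orientation: [70.1, 89.9, 67.9]
force: [0.2, -0.3, -1.0]
opening: 0.0175
clock: 36.98
tool_pos: [0.486, 0.2538, 0.2052]
orientation: [56.1, 89.9, 53.9]
force: [-8.1, -1.9, 24.6]
opening: 0.0178
clock: 37.1
tool_pos: [0.486, 0.2539, 0.2051]
orientation: [37.3, 89.9, 35.2]
force: [-13.4, -3.1, 34.7]
opening: 0.0175
clock: 37.22
tool_pos: [0.4859, 0.2538, 0.2052]
orientation: [31.5, 89.9, 29.4]
force: [-8.6, -3.1, 23.2]
opening: 0.0175
```

Contact at the bar-top height (20 mm). Release and lift.

```bash
python3 -m inch '[0,0,0,0,0,0,0, 0,0,0,0,0,0,0.03, 0,0,0,0,0,0,0.034, 0,0,0,0,0,0,0.034]';python3 -m inch '[-0.01,0,0,0,0,0,0.034, -0.02,0,0,0,0,0,0.034, -0.025,0,0,0,0,0,0.034, -0.03,0,0,0,0,0,0.034, -0.03,0,0,0,0,0,0.034, -0.02,0,0,0,0,0,0.034, 0,0,0,0,0,0,0.034]'; python3 -c "
from h import *
plan(.60,-.1,.33,-2.2,8)
s=snap('scene','scene21');c=proj(s,[[.4885,.25,.04]])[0].astype(int);crop(s,c[0]-60,c[0]+60,c[1]-50,c[1]+50,6,'scene21c',1.9)
"
```

```text
clock: 37.72
tool_pos: [0.486, 0.254, 0.206]
orientation: [38.5, 89.8, 36.4]
force: [-0.0, -0.3, 0.4]
opening: 0.0335
clock: 38.6
tool_pos: [0.4857, 0.2535, 0.3482]
orientation: [31.6, 89.7, 29.5]
force: [-1.2, -0.3, 0.5]
opening: 0.0339
t 38.6 tcp [0.4857 0.2535 0.3482] psi -2.12 down [ 0.0039  0.0022 -1.    ] F [-1.2 -0.3  0.5] open 0.0339
total tool [ 0.0179 -0.349   0.1273] rotvec [ 0.07  0.22 -0.13]
0.0022, -0.0436, 0.0159, 0.01, 0.03, -0.02
0.0022, -0.0436, 0.0159, 0.01, 0.03, -0.02
0.0022, -0.0436, 0.0159, 0.01, 0.03, -0.02
0.0023, -0.0436, 0.0159, 0.01, 0.03, -0.02
0.0023, -0.0436, 0.0159, 0.01, 0.03, -0.02
0.0023, -0.0436, 0.0159, 0.01, 0.03, -0.02
0.0023, -0.0436, 0.016, 0.01, 0.03, -0.02
0.0023, -0.0436, 0.016, 0.01, 0.03, -0.02
```

View pics/scene21c.png

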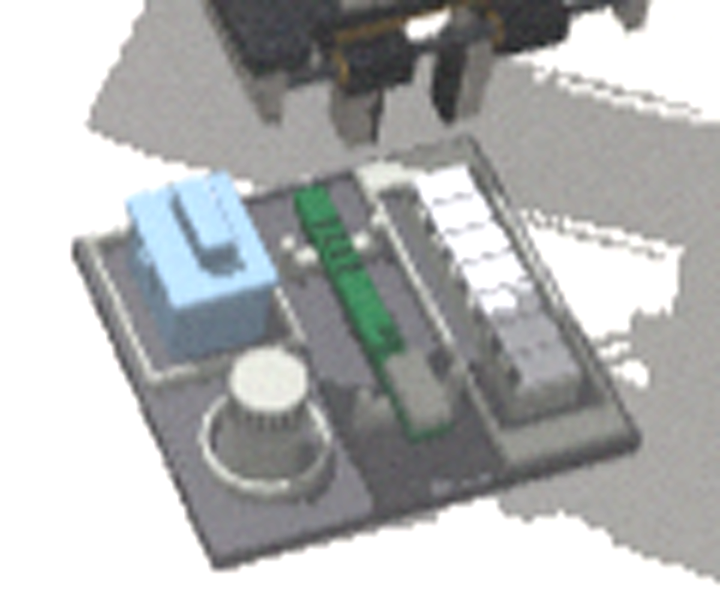

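All four are in place in this view. Moving the arm aside for an unobstructed check.

```bash
python3 -m inch '[-0.002,-0.025,0.008,0,0,0,0.034, -0.002,-0.04,0.012,0,0,0,0.034, -0.002,-0.04,0.012,0,0,0,0.034, -0.002,-0.04,0.012,0,0,0,0.034, -0.002,-0.04,0.01,0,0,0,0.034, -0.002,-0.04,0.01,0,0,0,0.034, -0.002,-0.04,0.01,0,0,0,0.034, -0.002,-0.04,0.01,0,0,0,0.034, -0.002,-0.02,0.005,0,0,0,0.034, 0,-0.01,0,0,0,0,0.034, 0,0,0,0,0,0,0.034]'; python3 -c "
from h import *
state()
s=snap('scene','scene22')
t=snap('top','top22');crop(t,170,290,180,290,6,'top22c',1.7)
P=cloud(t)
for n in('scene','top'):
    S=load(n+'22');P=cloud(S);hsv=cv2.cvtColor(S['color'],cv2.COLOR_RGB2HSV)
    m=(hsv[...,0]>60)&(hsv[...,0]<90)&(hsv[...,1]>70)&(P[...,1]>.15)&(P[...,2]<.06);q=P[m];print(n,'green z',np.nanmedian(q,0),np.nanmin(q,0),np.nanmax(q,0))
    for k,(x,y,h) in dict(tub=(.533,.1755,.069),cup=(.4337,.20,.06),org=(.49,.32,.033),org2=(.44,.322,.033),org3=(.54,.318,.033)).items():
        u,v=proj(S,[[x,y,h]])[0].round().astype(int);print(n,k,np.nanmedian(P[v-1:v+2,u-1:u+2,2]).round(4),'expect',h)
"
```

```text
clock: 40.02
tool_pos: [0.561, -0.0955, 0.3541]
orientation: [-164.9, 89.1, -167.1]
force: [-0.1, 0.1, -0.6]
opening: 0.0339
t 40.02 tcp [ 0.561  -0.0955  0.3541] psi -2.12 down [-0.0153 -0.0035 -0.9999] F [-0.1  0.1 -0.6] open 0.0339
scene green z [0.46619477 0.25369553 0.03467883] [0.40548746 0.2437363  0.02515755] [0.52444625 0.26469952 0.04256733]
scene tub 0.0707 expect 0.069
scene cup 0.0791 expect 0.06
scene org 0.035 expect 0.033
scene org2 0.0361 expect 0.033
scene org3 0.0344 expect 0.033
  return np.nanmean(a, axis, out=out, keepdims=keepdims)
Traceback (most recent call last):
ValueError: zero-size array to reduction operation fmin which has no identity
```

View pics/top22c.png

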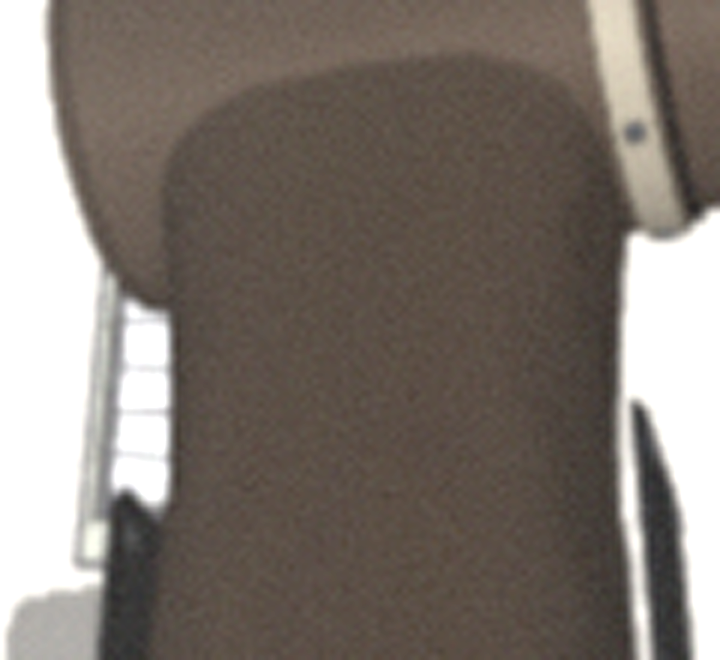

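View pics/scene22.png

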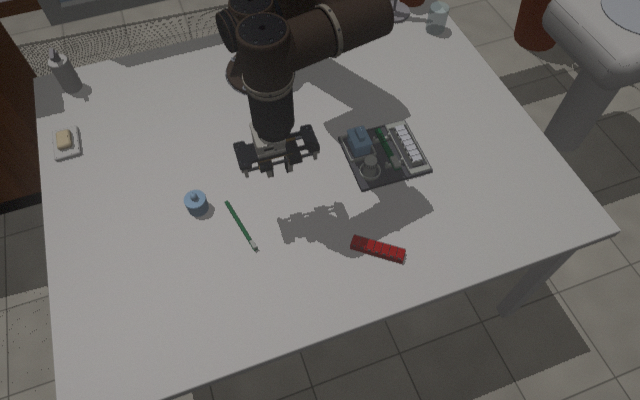

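```bash
python3 -m inch '[-0.004,-0.03,0,0,0,0,0.034, -0.003,-0.045,-0.002,0,0,0,0.034, -0.003,-0.045,-0.004,0,0,0,0.034, -0.003,-0.045,-0.006,0,0,0,0.034, -0.003,-0.045,-0.01,0,0,0,0.034, -0.003,-0.045,-0.012,0,0,0,0.034, -0.003,-0.045,-0.015,0,0,0,0.034, -0.003,-0.045,-0.018,0,0,0,0.034, -0.003,-0.045,-0.02,0,0,0,0.034, -0.002,-0.025,-0.01,0,0,0,0.034, 0,-0.01,0,0,0,0,0.034, 0,0,0,0,0,0,0.034]'; python3 -c "
from h import *
state()
t=snap('top','top23');crop(t,170,290,180,290,6,'top23c',1.7)
"
```

```text
clock: 41.62
tool_pos: [0.4557, -0.5171, 0.3877]
orientation: [-166.8, 89.3, -167.7]
force: [-0.4, 0.5, -0.1]
opening: 0.0338
t 41.62 tcp [ 0.4557 -0.5171  0.3877] psi -0.95 down [-0.0127 -0.0028 -0.9999] F [-0.4  0.5 -0.1] open 0.0338
```

View pics/top23c.png

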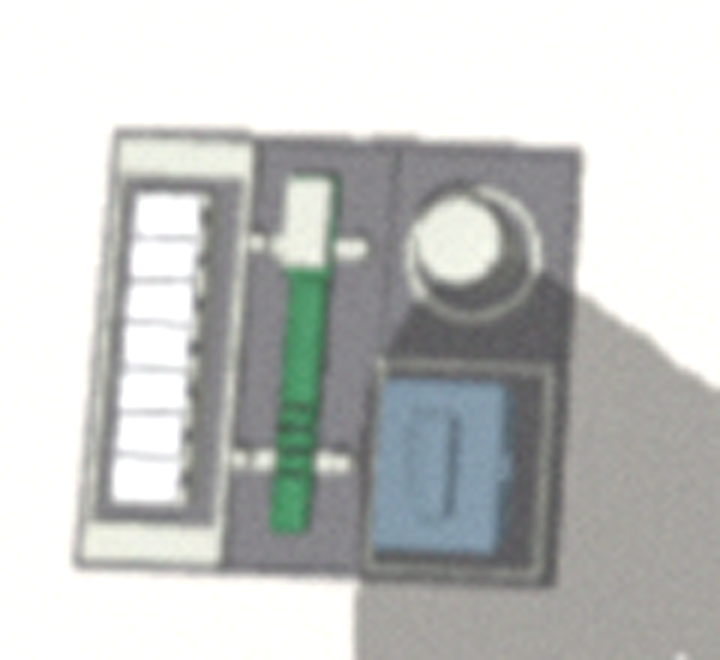

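```bash
python3 -m inch '[0,0,0,0,0,0,0.034, 0,0,0,0,0,0,0.034, 0,0,0,0,0,0,0.034, 0,0,0,0,0,0,0.034]'; python3 -c "
from h import *
print(ctrl.close_job())"
```

```text
clock: 42.18
tool_pos: [0.4576, -0.5138, 0.3883]
orientation: [-166.5, 89.3, -167.2]
force: [-0.4, -0.3, -0.9]
opening: 0.0337
the job is handed in; nothing more can be done
None
```

The denture cup, tablet tub, pill organiser and denture brush are all in the caddy, packed in the order asked. I handed the job in at about 42 s of the 112 s allowed, with the arm clear of everything.

- **Places:** the last top view shows the cup inside the square well, the tub inside the round collar and the organiser flat in the long trough. The brush lies on both bars between the posts, its middle within about 1 mm of midway between the bars.
- **Heights:** depth put the tub top at 71 mm, the cup's rib at 79 mm and the organiser top at 34–36 mm, all within 1–3 mm of what being fully down should give. The brush touched down with its underside at 20 mm, the height of the bar tops.
- **Forces and tilt:** set-down readings stayed under about 38 N at the wrist, against its 120 N limit. The cup tilted about 1.4° at most in the readings, taken at the end of each move.
- **Left alone:** the toothbrush, cotton pot and red look-alike were not touched.
- **Checks that disagreed:** the two cameras differed by 2–5 mm across the caddy. I set the tub about 3 mm to one side of the averaged position and shifted the organiser and brush targets to match. My reading by eye of the organiser over the trough disagreed with depth and the top view, and I went by those. I did not run a separate check for movement after the final placing beyond the last pictures.

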